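Square a blocking die in the setting jig, then lay it on the press bed

ROBOT

A 6-joint arm with a two-finger parallel gripper is mounted at the origin on the work surface. World frame = base frame: x ahead of the robot, y to its left, z up, the work surface at z = 0. Lengths are in mm, angles in rad, forces in N, time in s.
With the tool pointing down it reaches from about 275 to 725 mm from the base axis. Payload 15.9 kg.
Tool frame: the origin (TCP) lies at the very end of the fingers, on their centre line; the grasp point (between the pads) lies 19 mm behind it; z points along the fingers, y is the direction in which the jaws open and shut (so a half turn about z gives the same grasp; the last joint's range is limited). The gripper opens to 85 mm and grips with 20 to 120 N. Pads are 22 mm wide; open, the fingers measure 114 mm over their backs; the gripper's body (76 mm by 85 mm) begins 54 mm behind the grasp point. The pads swing forward as they close: fully open they stand 13 mm farther back than shut.
Start: joints at [-1.252, 0.213, -0.034, 1.323, 0, 1.571], TCP at [156.707, -474.793, 231.306] pointing down, gripper open.
Joint ranges: [-2.98, 2.98], [-0.74, 1.72], [-1.14, 1.35], [-2.1, 2.04], [-1.57, 1.44], [-3.14, 3.14]. Speed limits (rad/s): [1.89, 1.89, 2.39, 2.57, 3.14, 3.14].

INTERFACE

Orientations are given as a 3x3 rotation matrix whose columns are the frame's x, y, z axes.
In Python, from cell import * gives the robot as it stands.
- The arm moves only by the tool apply_moves, never from a script. Its argument "motion" is a list of rows, each an object with "dr": the turn, a rotation vector about the tool's x, y, z in rad, a list of three; "dp": the shift along the tool's x, y, z in m, a list of three; "hand": the opening in per cent of the stroke, from 0 (shut) to 100 (fully open). In form: [{"dr": [ax, ay, az], "dp": [dx, dy, dz], "hand": hand}, ...]. A call has 1 to 10 rows; each row is the pose to reach, as a shift and turn from the pose measured when the call began, along the tool's axes at that moment; what a row does not reach only later rows make up. A row lasts 1/8 s, in which the tool goes at most 62.5 mm and 10.7 degrees, less where a joint would pass 70% of its speed; a pose out of reach is approached as far as the arm can. A call with a gripper value outside its range is refused whole. The fingers move at their own pace and stop on an object; the grip force is fixed at half the most. Time passes only in rows, so rows that repeat a pose let the fingers close. It gives the time, the measured TCP pose, the force and the opening at its end, in the units of the state.
- sense(): the state, without advancing time (a new reading comes with each control period).
- camera(name): name is "side" or "top" or "wrist"; returns a dict with "frame" (384x512x3 uint8, red, green, blue), "range_z" (384x512 float32, mm along the optical axis (not along the pixel's ray), 0 where there is no reading), "intrinsics" (3x3 intrinsics, pixels), "k1" (the pictures are not rectified: a ray, as slopes to the right and down, at radius r is drawn at 1 + k1 r^2 times it, then the intrinsics apply), "R" (3x3) and "t" (3): a world point X has camera coordinates R X + t. Camera axes: x right, y down, z forward; pixel columns grow to the right and rows downward; lengths in mm; the calibration is good to about 2 mm. A picture is of the moment at which its call begins.
- job_done(): hands the job in, once; it reports no verdict.
The state is a dict: "time_s": time; "joints": joint angles; "dq": joint speeds; "joint_torque": joint torques, N m; "ee_pos": TCP position; "tcp_rot": TCP orientation; "ft_force": force on the tool from outside, world axes, zero at the start; "ft_torque": the same for the moment, N m; "opening": finger opening in mm.
Only numpy, scipy, OpenCV 4.12 (cv2) and the standard library are available. Lean on these libraries where they do the work, as an engineer would, in place of code of your own. Each camera call takes 0.05 s, during which the arm holds its last target. There are 200 camera calls.

TASK

On the setting jig, slide the big brass blocking die flat until it is flush along the steel fence, then along the fence until it presses gently against the end of the stop screw, still flush. Then grip it near its middle by its two long edges, using the gap in the fence, lift it off and lay it (do not drop it) squarely on the raised aluminium bed of the press carriage, its edges in line with the bed's all round, and let go. Leave the small die, the weight and the paste jar where they are.

Things in the scene. Friction and masses are not known exactly. Their poses are not given: they have to be found in the camera images.
- die_center (a point): Centre of the loose brass die to be moved, half-way up its thickness: a flat plate 45 mm (its x) by 100 mm (y) by 8 mm thick (z), about 0.3 kg, faint ornament on top, the same after a half turn. It starts flat on the jig's base, askew, clear of fence and stop.
- jig: Fixed setting jig on the bench, on the robot's left or right: dark steel base plate 185 mm (x) by 250 mm (y), origin at the centre of its underside, its top 10 mm higher. The fence runs along its +x side; its upright face that the die meets is at x = 55 mm, faces -x and is 14 mm high. Flush on it the die's long edges lie along the jig's y and its centre at x = 32.5 mm.
- fence_gap (a point): Middle of the finger gap in the fence, in the plane of the fence face, on the base top (jig x = 55, y = -26 mm), axes as the jig's. The gap is 63 mm long in y. The steel fence blocks either side of it, 16 mm thick, reach 38 mm on to -y (its gap end bevelled over 7 mm as a lead-in) and 104 mm on to +y; a die against the stop bears on both.
- stop: Stop block on the jig, 36 (jig x) by 18 (y) by 24 mm high, axes as the jig's. Origin: on the base top in its +y face (jig x 32.5, y -95 mm). From this face a screw with a flat 15 mm foot, 9 mm above the base top, sticks out in +y by 10 to 24 mm, set afresh each time and not reported: feel for it (or see it). It is stiff; pressing the die on it above 40 N spoils its setting.
- bed_top (a point): Centre of the top face of the raised aluminium bed on the fixed green press carriage. The bed has the die's own outline, 45 mm (x) by 100 mm (y); its top is 24 mm above the bench and 10 mm above the carriage plate (100 by 150 mm). The die lies on it with long edges along its y, either way round, its centre then 4 mm above this point.
- small_die_center (a point): Bystander: centre (half-way up) of a smaller loose brass die, 36 by 60 by 8 mm, on the bench beyond the work. Leave alone.
- weight: Bystander: loose steel knob-topped weight, 48 mm across, 60 mm tall, origin under its centre, on the bench beyond the work. Leave alone.
- paste_jar: Bystander: loose jar, 60 mm across, 70 mm tall, origin under its centre, on the bench beyond the work. Leave alone.
Mind the look-alikes: they are no part of the job. Leave any orange, purple or turquoise look-alike of the part that bears die_center alone.

How it is judged:
By the outcome, as a careful person would: the job done as asked, in the order asked, and still so for the second after the job is handed in, with the robot touching nothing.
It also fails if it takes over 67 s, if anything falls off the work surface, if the arm or the gripper's body presses on something with over 40 N, if the wrist force passes 120 N, or if a joint passes its speed limit or range.

## Working session

There is one attempt and no reset: what is moved stays moved. The work goes in short steps, Python scripts to look and compute and a tool call to move; the robot and the scene stay as the last step left them, time stands still between calls to the robot, and variables do not carry over. Pictures are saved under pics/ and viewed, about 8 in all and at most 12, crops included, and the job is handed in when it is done.

Besides the shell and the picture viewer there is one more tool, called after "Call:" in YAML: its name, and indented under it one key for each argument. apply_moves: Moves the arm, as the interface text tells. Its arguments: {"type":"object","properties":{"motion":{"type":"array","items":{"type":"object","properties":{"dr":{"type":"array","items":{"type":"number"}},"dp":{"type":"array","items":{"type":"number"}},"hand":{"type":"number"}}}}},"required":["motion"]}

```bash
mkdir -p pics; ls; python3 - <<'E'
from cell import *
import cv2,numpy as np
s=sense();print(s)
for n in("top","side"):
    c=camera(n);np.savez(f"pics/{n}0.npz",**c)
    cv2.imwrite(f"pics/{n}0.png",cv2.resize(c["frame"][:,:,::-1],(768,576),interpolation=cv2.INTER_CUBIC))
    print(n,c["intrinsics"],c["k1"],c["R"],c["t"])
E
```

```text
pics
{'time_s': 0.0, 'joints': array([-1.25198048e+00,  2.13336330e-01, -3.50583049e-02,  1.32347642e+00,
        3.16102576e-05,  1.57078757e+00]), 'dq': array([-0.00148764,  0.00020706, -0.00074573,  0.00088088,  0.0008506 ,
        0.00151627]), 'joint_torque': array([-1.63577861e-04, -6.86168575e+01,  4.87117839e+01,  1.73938338e-02,
        8.70605663e-05,  3.93169785e-05]), 'ee_pos': array([ 156.62713994, -474.48697994,  230.82637241]), 'tcp_rot': array([[ 9.49604512e-01,  3.13450438e-01, -3.06849020e-04],
       [ 3.13450587e-01, -9.49603953e-01,  1.03048092e-03],
       [ 3.16196534e-05, -1.07473133e-03, -9.99999422e-01]]), 'ft_force': array([0.23091623, 0.33386329, 0.2680177 ]), 'ft_torque': array([ 0.04034166, -0.09281688, -0.00612838]), 'opening': 85.3659130611954}
top [[498.74607569   0.         251.75223419]
 [  0.         498.74607569 187.22014335]
 [  0.           0.           1.        ]] -0.08571636895057905 [[ 0.02616853 -0.99960841 -0.00991105]
 [-0.99619377 -0.02525196 -0.0834285 ]
 [ 0.08314556  0.01205652 -0.99646448]] [  77.25763558  527.75660099 1148.81570729]
side [[467.98647127   0.         256.48208599]
 [  0.         467.98647127 187.66127683]
 [  0.           0.           1.        ]] -0.0910087229298674 [[-0.97885486 -0.20384155 -0.01708193]
 [-0.09125555  0.5098938  -0.85538339]
 [ 0.18307265 -0.83573736 -0.51771369]] [ 554.83181633   33.24907624 1270.43983082]
```

View pics/top0.png

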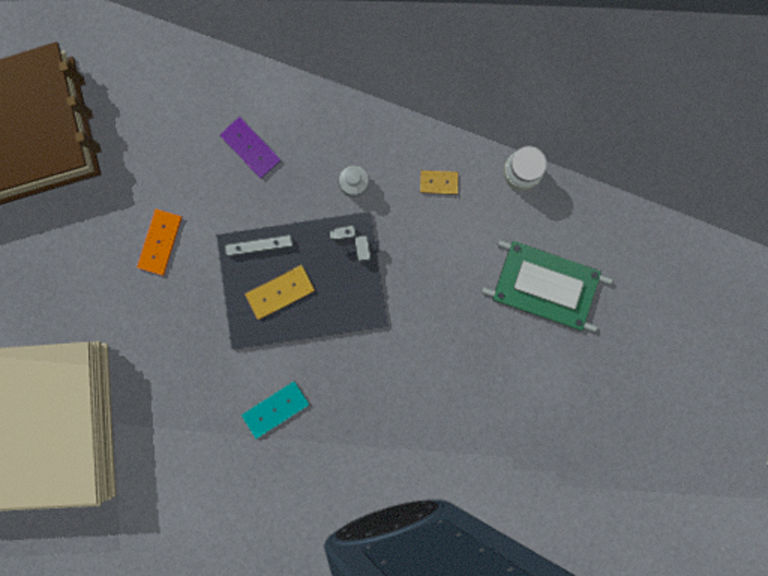

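View pics/side0.png

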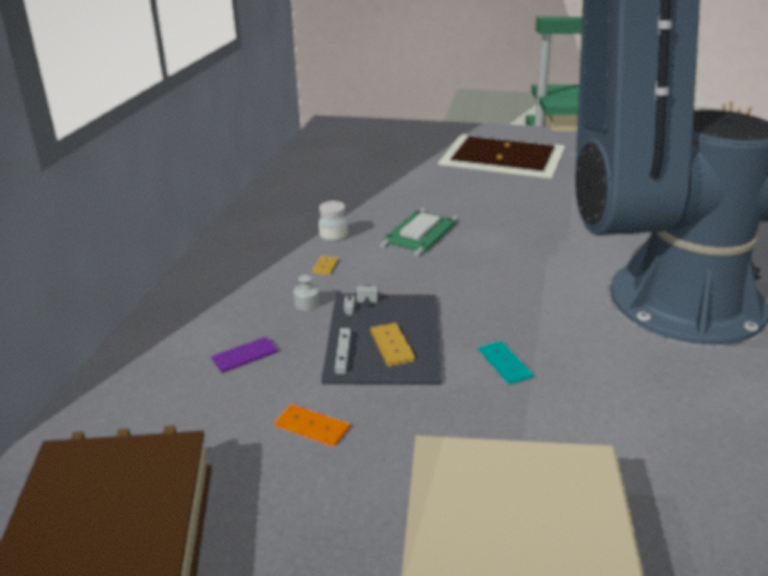

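The top picture shows the jig (300,280), with fence blocks at (258,245) and (342,232) and the stop at (362,247). The brass die on the jig is at (280,292), the green carriage with its bed is at (549,285), and the look-alikes are purple (250,147), orange (160,242) and turquoise (276,410). The target is the yellow brass die on the jig. The other brass die, at (439,182), is the small bystander.

```bash
cat >h.py <<'E'
import numpy as np,cv2
def w2p(c,X):
    P=c["R"]@np.asarray(X,float)+c["t"];m=P[:2]/P[2];m=m*(1+c["k1"]*(m@m))
    K=c["intrinsics"];return np.array([K[0,0]*m[0]+K[0,2],K[1,1]*m[1]+K[1,2]])
def p2w(c,uv,z):
    K=c["intrinsics"];d=np.array([(uv[0]-K[0,2])/K[0,0],(uv[1]-K[1,2])/K[1,1]]);m=d.copy()
    for _ in range(20): m=d/(1+c["k1"]*(m@m))
    r=c["R"].T@np.array([m[0],m[1],1]);o=-c["R"].T@c["t"];return o+r*(z-o[2])/r[2]
def blobs(c,mask,z,amin=150):
    """connected blobs -> list (center world, yaw of long axis, L, W, px centre)"""
    n,l,st,ce=cv2.connectedComponentsWithStats(mask.astype(np.uint8))
    out=[]
    for i in range(1,n):
        if st[i,4]<amin: continue
        cs,_=cv2.findContours((l==i).astype(np.uint8),cv2.RETR_EXTERNAL,cv2.CHAIN_APPROX_NONE)
        w=np.array([p2w(c,p,z)[:2] for p in cs[0][:,0].astype(float)],np.float32)
        (x,y),(a,b),th=cv2.minAreaRect(w);th=np.deg2rad(th)
        if a<b: a,b,th=b,a,th+np.pi/2
        out.append((np.round([x,y],1).tolist(),round(float(th),4),round(a,1),round(b,1),np.round(ce[i],0).tolist()))
    return out
E
python3 - <<'E'
from h import *
c=dict(np.load("pics/top0.npz"))
f=c["frame"];hsv=cv2.cvtColor(f,cv2.COLOR_RGB2HSV);H,S,V=[hsv[...,i].astype(int) for i in range(3)]
print("brass",blobs(c,(H>15)&(H<28)&(S>120)&(V>90),18))
print("green",blobs(c,(H>50)&(H<85)&(S>90),14))
print("light",blobs(c,(V>150)&(S<60),24))
d=c["range_z"];
# base
m=(V<62)&(S>0);m=cv2.morphologyEx(m.astype(np.uint8),cv2.MORPH_OPEN,np.ones((5,5)))
print("dark",blobs(c,m,10,1500))
for n,b in(("jig",(135,130,270,240)),("bed",(310,150,420,230))):
    a=f[b[1]:b[3],b[0]:b[2],::-1];s=790//a.shape[1];s=min(s,590//a.shape[0])
    cv2.imwrite(f"pics/crop_{n}.png",cv2.resize(a,None,fx=s,fy=s,interpolation=cv2.INTER_CUBIC));print(n,s)
E
```

```text
brass [([687.0, -1.1], 1.5966, 57.5, 34.0, [292.0, 121.0]), ([580.0, 441.5], 2.8841, 96.6, 42.9, [106.0, 161.0]), ([504.7, 245.5], 2.0777, 100.5, 46.5, [186.0, 195.0])]
green [([526.4, -176.2], 1.2621, 149.0, 99.1, [363.0, 191.0])]
light [([720.0, -138.6], 1.5782, 62.4, 51.5, [352.0, 108.0]), ([577.7, 281.0], 1.7475, 100.4, 14.5, [172.0, 163.0]), ([527.0, -177.0], 1.261, 98.9, 44.2, [366.0, 189.0]), ([284.2, 612.4], 0.0946, 253.7, 156.6, [30.0, 284.0])]
dark []
jig 5
bed 7
```

View pics/crop_jig.png

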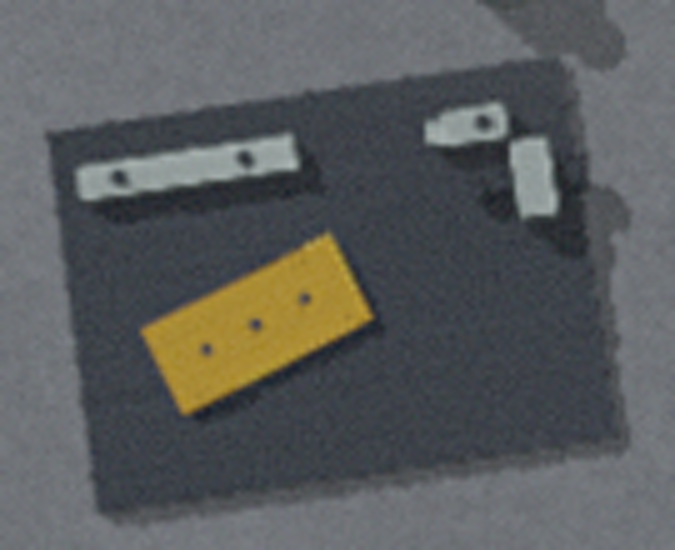

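The crop confirms the brass die: three screw dots, centre at crop (258,325), skewed in front of the fence. The base corners in the crop are (48,133), (570,58), (625,445) and (100,515).

```bash
python3 - <<'E'
from h import *
from cell import *
c=dict(np.load("pics/top0.npz"))
q=lambda x,y,z:p2w(c,(135+(x-2)/5,130+(y-2)/5),z)[:2]
TL,TR,BR,BL=[q(*p,10) for p in((48,133),(570,58),(625,445),(100,515))]
print(TL,TR,BR,BL,np.linalg.norm(TL-TR),np.linalg.norm(BL-BR),np.linalg.norm(TL-BL),np.linalg.norm(TR-BR))
ang=lambda v:np.arctan2(v[1],v[0])
print("yaw y-axis",ang(TL-TR),ang(BL-BR),"x",ang(TL-BL)+np.pi/2,ang(TR-BR)+np.pi/2)
o=(TL+TR+BR+BL)/4;print("centre",o)
for yaw in [np.mean([ang(TL-TR),ang(BL-BR)])-np.pi/2]:
    R=np.array([[np.cos(yaw),-np.sin(yaw)],[np.sin(yaw),np.cos(yaw)]])
    for n,p,z in(("fenceL top near-left",(80,200),24),("fenceL nr right",(300,168),24),("fL far left",(78,165),24),("fL far right",(292,133),24),("fR",(430,148),24),("fR near right",(508,137),24),("stop +y top",(512,140),34),("stop",(522,217),34),("die",(258,325),18)):
        print(n,R.T@(q(*p,z)-o))
w=camera("wrist");s=sense()
Rt=s["tcp_rot"];print("cam in tool",Rt.T@(-w["R"].T@w["t"]-s["ee_pos"]));print(Rt.T@w["R"].T,w["intrinsics"][0,0])
E
```

```text
[594.81510076 351.15228108] [636.94993102 101.41217445] [452.762899    70.50205247] [412.9325434  318.28399587] 253.26954964615206 250.96284326954867 184.828539041577 186.76267937618158
yaw y-axis 1.7379370331435533 1.7301804543109334 x 1.7495784325253676 1.7370661865271213
centre [524.36511854 210.33762597]
fenceL top near-left [ 55.99048782 113.19625117]
fenceL nr right [56.56869418  7.74236702]
fL far left [ 72.70313062 112.16803306]
fL far right [73.64446891  9.39784459]
fR [ 57.47329492 -54.38474743]
fR near right [ 57.56135078 -91.55704814]
stop +y top [ 54.40481525 -93.43293921]
stop [ 17.85742338 -93.19907174]
die [-13.88268232  37.56853188]
cam in tool [  84.90184768   -0.87455913 -142.15993761]
[[ 1.07518844e-03 -9.44437883e-01 -3.28688193e-01]
 [ 9.99999422e-01  1.01429883e-03  3.56707624e-04]
 [-3.50014442e-06 -3.28688387e-01  9.44438428e-01]] 269.8177041585059
```

Call:
apply_moves:
  motion:
    - {"dp": [0.487, -0.584, 0.0], "dr": [0, 0, 0.147], "hand": 100}
    - {"dp": [0.487, -0.584, 0.0], "dr": [0, 0, 0.147], "hand": 50}
    - {"dp": [0.487, -0.584, 0.0], "dr": [0, 0, 0.147], "hand": 50}
    - {"dp": [0.487, -0.584, 0.0], "dr": [0, 0, 0.147], "hand": 50}
    - {"dp": [0.487, -0.584, 0.0], "dr": [0, 0, 0.147], "hand": 50}
    - {"dp": [0.487, -0.584, 0.0], "dr": [0, 0, 0.147], "hand": 50}
    - {"dp": [0.487, -0.584, 0.0], "dr": [0, 0, 0.147], "hand": 50}
    - {"dp": [0.487, -0.584, 0.0], "dr": [0, 0, 0.147], "hand": 50}
    - {"dp": [0.487, -0.584, 0.0], "dr": [0, 0, 0.147], "hand": 50}
    - {"dp": [0.487, -0.584, 0.0], "dr": [0, 0, 0.147], "hand": 50}

```text
time_s: 1.4
ee_pos: [377.7, 72.7, 231.5]
tcp_rot: [[0.983, 0.183, -0.001], [0.183, -0.983, 0.007], [0.0, -0.007, -1.0]]
ft_force: [0.4, -0.8, 0.2]
opening: 42.5
```

Call:
apply_moves:
  motion:
    - {"dp": [0.0865, -0.1465, 0.1], "dr": [0, 0, 0.012], "hand": 50}
    - {"dp": [0.0865, -0.1465, 0.1], "dr": [0, 0, 0.012], "hand": 50}
    - {"dp": [0.0865, -0.1465, 0.1], "dr": [0, 0, 0.012], "hand": 50}
    - {"dp": [0.0865, -0.1465, 0.1], "dr": [0, 0, 0.012], "hand": 50}
    - {"dp": [0.0865, -0.1465, 0.1], "dr": [0, 0, 0.012], "hand": 50}
    - {"dp": [0.0865, -0.1465, 0.1], "dr": [0, 0, 0.012], "hand": 50}

```text
time_s: 2.15
ee_pos: [458.8, 137.1, 134.4]
tcp_rot: [[0.968, 0.25, -0.016], [0.251, -0.966, 0.055], [-0.002, -0.057, -0.998]]
ft_force: [0.0, 0.0, 0.1]
opening: 42.6
```

```bash
python3 - <<'E'
from h import *
from cell import *
s=sense();print(s["time_s"],s["ee_pos"],s["tcp_rot"],s["ft_force"])
c=camera("wrist");np.savez("pics/w1.npz",**c)
cv2.imwrite("pics/w1.png",cv2.resize(c["frame"][:,:,::-1],(768,576),interpolation=cv2.INTER_CUBIC))
hsv=cv2.cvtColor(c["frame"],cv2.COLOR_RGB2HSV);H,S,V=[hsv[...,i].astype(int) for i in range(3)]
print("brass",blobs(c,(H>15)&(H<28)&(S>120)&(V>90),18,400))
E
```

```text
2.15 [458.8057171  137.05636157 134.35251221] [[ 0.96805933  0.25021319 -0.01595293]
 [ 0.25071608 -0.96648577  0.05519702]
 [-0.00160726 -0.05743365 -0.99834803]] [0.00035666 0.00122514 0.09636263]
brass [([505.8, 246.1], 2.0714, 100.1, 44.9, [167.0, 113.0])]
```

View pics/w1.png

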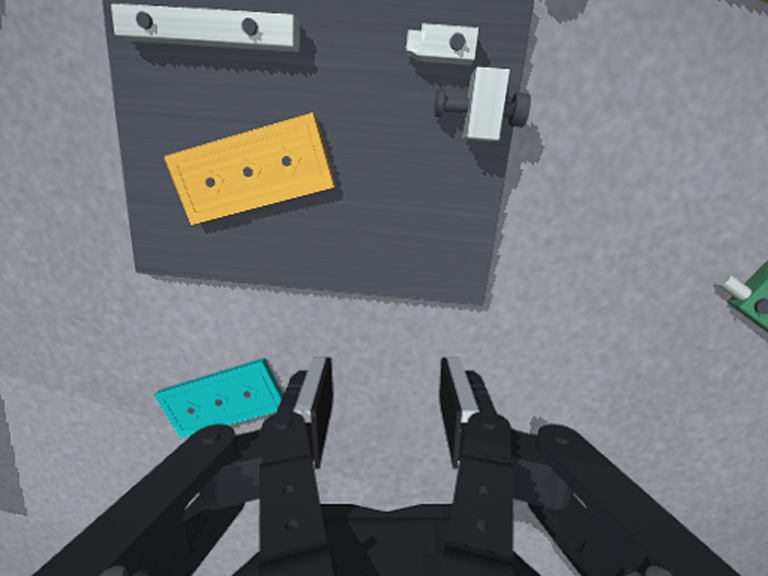

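The wrist picture shows the die at (248,170), the fence blocks at (205,27) and (443,42), and the stop with the screw foot's end at about (437,103). The base's near corners are at (136,271) and (487,306).

```bash
cat >>h.py <<'E'
from scipy.spatial.transform import Rotation as Ro
JO=np.array([525.6,212.7]);JY=0.172
def RJ(y): return np.array([[np.cos(y),-np.sin(y)],[np.sin(y),np.cos(y)]])
def j2w(p,z): return np.r_[JO+RJ(JY)@np.asarray(p,float),z]
def w2j(X): return RJ(JY).T@(np.asarray(X)[:2]-JO)
def plan(s,pos,yaw):
    """dp (m), dr to reach world pos with tool down, tool x at yaw"""
    Rt=s["tcp_rot"];U,_,V=np.linalg.svd(Rt);Rt=U@V
    T=np.array([[np.cos(yaw),np.sin(yaw),0],[np.sin(yaw),-np.cos(yaw),0],[0,0,-1]])
    print("t",round(s["time_s"],2),"pos",np.round(s["ee_pos"],1),"jig",np.round(w2j(s["ee_pos"]),1),"f",np.round(s["ft_force"],1),
     "\n dp",np.round(Rt.T@(np.asarray(pos)-s["ee_pos"])/1000,4).tolist(),"dr",np.round(Ro.from_matrix(Rt.T@T).as_rotvec(),4).tolist())
E
python3 - <<'E'
from h import *
from cell import *
c=dict(np.load("pics/w1.npz"))
q=lambda x,y,z:p2w(c,((x-.25)/1.5,(y-.25)/1.5),z)[:2]
for n,p,z in(("BL -92.5,125",(136,271),10),("BR -92.5,-125",(487,306),10),("stop +y near  14.5,-95",(468,137),34),("stop far 50.5,-95",(480,68),34),("screw y?",(437,103),19),("fL top near right 55,5.5",(298,47),24),("fL bottom?",(298,47),10),("fR near right 55,-95.5",(474,60),24),("die",(248,171),18)):
    print(n,w2j(q(*p,z)),q(*p,z))
a,b=q(136,271,10),q(487,306,10);print("edge",np.linalg.norm(a-b),np.arctan2(*(a-b)[::-1])-np.pi/2)
s=sense();plan(s,j2w((-85,33),60),JY)
E
```

```text
BL -92.5,125 [-90.34991742 124.07516893] [415.34738741 319.48069367]
BR -92.5,-125 [ -90.95706861 -127.09425818] [457.73764097  71.91349844]
stop +y near  14.5,-95 [ 16.34569398 -94.66096449] [557.90602896 122.23342937]
stop far 50.5,-95 [ 50.95374488 -95.97213543] [592.22782946 126.86488343]
screw y? [ 33.80855375 -76.18377171] [571.94878402 143.42680462]
fL top near right 55,5.5 [55.91713325  4.17020197] [579.97830083 226.37906338]
fL bottom? [58.65388893  7.92549746] [582.03194335 230.54735179]
fR near right 55,-95.5 [ 56.44164191 -93.45828076] [597.20449523 130.28091576]
die [-13.74703796  36.58002777] [505.79501937 246.3874194 ]
edge 251.17016094590136 0.16958270732924463
t 2.2 pos [458.9 137.2 134.3] jig [-78.6 -62.9] f [-0.5 -0.5 -0.9] 
 dp [0.0016, -0.0917, 0.0797] dr [-0.0575, 0.0039, 0.0816]
```

Call:
apply_moves:
  motion:
    - {"dp": [0.0016, -0.03, 0.02], "dr": [-0.03, 0.002, 0.04], "hand": 50}
    - {"dp": [0.0016, -0.06, 0.05], "dr": [-0.0575, 0.0039, 0.08], "hand": 50}
    - {"dp": [0.0016, -0.0917, 0.0797], "dr": [-0.0575, 0.0039, 0.0816], "hand": 50}
    - {"dp": [0.0016, -0.0917, 0.0797], "dr": [-0.0575, 0.0039, 0.0816], "hand": 50}
    - {"dp": [0.0016, -0.0917, 0.0797], "dr": [-0.0575, 0.0039, 0.0816], "hand": 50}
    - {"dp": [0.0016, -0.0917, 0.0797], "dr": [-0.0575, 0.0039, 0.0816], "hand": 50}

```text
time_s: 2.95
ee_pos: [460.9, 137.3, 61.2]
tcp_rot: [[0.967, 0.253, -0.014], [0.253, -0.966, 0.05], [-0.001, -0.052, -0.999]]
ft_force: [0.5, -0.0, 0.4]
opening: 42.6
```

```bash
python3 - <<'E'
from h import *
from cell import *
s=sense();print(s["tcp_rot"].round(4),s["dq"].round(3));plan(s,j2w((-85,33),20),JY)
E
```

```text
[[ 0.9673  0.2531 -0.0142]
 [ 0.2535 -0.966   0.0501]
 [-0.0011 -0.0521 -0.9986]] [ 0.004  0.009 -0.009 -0.021  0.002 -0.   ]
t 2.95 pos [460.9 137.3  61.2] jig [-76.6 -63.2] f [ 0.5 -0.   0.4] 
 dp [-0.0002, -0.0943, 0.0462] dr [-0.0521, 0.0033, 0.0842]
```

```bash
python3 - <<'E'
from cell import *
s=sense();print(s["joints"].round(3),s["joint_torque"].round(1),s["ft_torque"].round(2))
E
```

```text
[ 0.255  0.278 -0.4    0.894  0.052  3.141] [ -0.1 -68.   42.3   0.    0.3   0. ] [-0.07 -0.06 -0.02]
```

```bash
python3 - <<'E'
from h import *
from cell import *
s=sense();plan(s,j2w((-85,33),60),JY+np.pi/2)
E
```

```text
t 2.95 pos [460.9 137.3  61.2] jig [-76.6 -63.2] f [ 0.5 -0.   0.4] 
 dp [-0.0002, -0.0964, 0.0062] dr [-0.043, -0.0379, -1.4862]
```

Call:
apply_moves:
  motion:
    - {"dr": [-0.005, -0.005, -0.18], "dp": [0, -0.01, 0.0], "hand": 50}
    - {"dr": [-0.01, -0.01, -0.36], "dp": [0, -0.03, 0.0], "hand": 50}
    - {"dr": [-0.016, -0.014, -0.54], "dp": [0, -0.06, 0.0], "hand": 50}
    - {"dr": [-0.02, -0.018, -0.72], "dp": [0, -0.09, 0.003], "hand": 50}
    - {"dr": [-0.026, -0.023, -0.9], "dp": [0, -0.0964, 0.006], "hand": 50}
    - {"dr": [-0.031, -0.027, -1.08], "dp": [0, -0.0964, 0.006], "hand": 50}
    - {"dr": [-0.036, -0.032, -1.26], "dp": [0, -0.0964, 0.006], "hand": 50}
    - {"dr": [-0.041, -0.036, -1.43], "dp": [0, -0.0964, 0.006], "hand": 50}
    - {"dr": [-0.043, -0.038, -1.4862], "dp": [0, -0.0964, 0.006], "hand": 50}

```text
time_s: 4.08
ee_pos: [436.8, 231.0, 60.9]
tcp_rot: [[-0.175, 0.985, 0.001], [0.985, 0.175, 0.0], [0.0, 0.001, -1.0]]
ft_force: [-0.3, -0.3, -0.3]
opening: 43.0
```

```bash
python3 - <<'E'
from h import *
from cell import *
s=sense();print(s["joints"].round(3));plan(s,j2w((-85,33),30),JY+np.pi)
E
```

```text
[ 0.487  0.301 -0.367  0.902 -0.     1.882]
t 4.08 pos [436.8 231.   60.9] jig [-84.4  33.2] f [-0.3 -0.3 -0.3] 
 dp [-0.0002, -0.0007, 0.0309] dr [0.0009, 0.0008, -1.567]
```

Call:
apply_moves:
  motion:
    - {"dr": [0, 0, -0.18], "dp": [0, 0, 0.0], "hand": 50}
    - {"dr": [0, 0, -0.36], "dp": [0, 0, 0.0], "hand": 50}
    - {"dr": [0, 0, -0.54], "dp": [0, 0, 0.005], "hand": 50}
    - {"dr": [0, 0, -0.72], "dp": [0, 0, 0.01], "hand": 50}
    - {"dr": [0, 0, -0.9], "dp": [0, 0, 0.015], "hand": 50}
    - {"dr": [0, 0, -1.08], "dp": [0, 0, 0.02], "hand": 50}
    - {"dr": [0, 0, -1.26], "dp": [0, 0, 0.03], "hand": 50}
    - {"dr": [0.001, 0.001, -1.44], "dp": [0, 0, 0.035], "hand": 50}
    - {"dr": [0.001, 0.001, -1.567], "dp": [0, -0.0007, 0.037], "hand": 50}
    - {"dr": [0.001, 0.001, -1.567], "dp": [0, -0.0007, 0.038], "hand": 50}

```text
time_s: 5.32
ee_pos: [436.4, 231.0, 23.3]
tcp_rot: [[-0.985, -0.17, 0.0], [-0.17, 0.985, 0.0], [-0.0, 0.0, -1.0]]
ft_force: [-0.3, 0.6, -0.2]
opening: 42.8
```

```bash
python3 - <<'E'
from h import *
from cell import *
s=sense();plan(s,j2w((-75,33),15),JY+np.pi)
c=camera("wrist")
cv2.imwrite("pics/w2.png",cv2.resize(c["frame"][:,:,::-1],(768,576),interpolation=cv2.INTER_CUBIC))
E
```

```text
t 5.33 pos [436.4 231.   23.3] jig [-84.8  33.3] f [-0.3  0.6 -0.2] 
 dp [-0.0098, -0.0003, 0.0083] dr [0.0003, 0.0003, -0.0007]
```

Call:
apply_moves:
  motion:
    - {"dr": [0, 0, 0], "dp": [-0.008, 0, 0.005], "hand": 50}
    - {"dr": [0, 0, 0], "dp": [-0.009, 0, 0.009], "hand": 50}
    - {"dr": [0, 0, 0], "dp": [-0.009, 0, 0.011], "hand": 50}
    - {"dr": [0, 0, 0], "dp": [-0.009, 0, 0.012], "hand": 50}

```text
time_s: 5.88
ee_pos: [445.1, 232.4, 11.0]
tcp_rot: [[-0.986, -0.168, -0.0], [-0.168, 0.986, 0.0], [0.0, 0.0, -1.0]]
ft_force: [-0.4, -0.1, 0.2]
opening: 42.8
```

Call:
apply_moves:
  motion:
    - {"dp": [0, 0, 0.001], "dr": [0, 0, 0], "hand": 50}
    - {"dp": [0, 0, 0.0015], "dr": [0, 0, 0], "hand": 50}
    - {"dp": [0, 0, 0.002], "dr": [0, 0, 0], "hand": 50}

```text
time_s: 6.25
ee_pos: [445.1, 232.5, 9.0]
tcp_rot: [[-0.986, -0.168, -0.0], [-0.168, 0.986, 0.0], [0.0, 0.0, -1.0]]
ft_force: [-0.1, -0.7, -0.0]
opening: 42.7
```

Call:
apply_moves:
  motion:
    - {"dp": [-0.007, 0, 0], "dr": [0, 0, 0], "hand": 50}
    - {"dp": [-0.014, 0, 0], "dr": [0, 0, 0], "hand": 50}
    - {"dp": [-0.021, 0, 0], "dr": [0, 0, 0], "hand": 50}
    - {"dp": [-0.028, 0, 0], "dr": [0, 0, 0], "hand": 50}
    - {"dp": [-0.035, 0, 0], "dr": [0, 0, 0], "hand": 50}
    - {"dp": [-0.042, 0, 0], "dr": [0, 0, 0], "hand": 50}
    - {"dp": [-0.049, 0, 0], "dr": [0, 0, 0], "hand": 50}
    - {"dp": [-0.055, 0, 0], "dr": [0, 0, 0], "hand": 50}
    - {"dp": [-0.061, 0, 0], "dr": [0, 0, 0], "hand": 50}
    - {"dp": [-0.062, 0, 0], "dr": [0, 0, 0], "hand": 50}

```text
time_s: 7.5
ee_pos: [506.6, 242.9, 8.9]
tcp_rot: [[-0.986, -0.168, 0.0], [-0.168, 0.986, 0.0], [-0.0, 0.0, -1.0]]
ft_force: [-2.4, -1.6, 1.4]
opening: 42.7
```

```bash
python3 - <<'E'
from h import *
from cell import *
s=sense();plan(s,j2w((-1,33),9),JY+np.pi)
c=camera("wrist");np.savez("pics/w3.npz",**c)
cv2.imwrite("pics/w3.png",cv2.resize(c["frame"][:,:,::-1],(768,576),interpolation=cv2.INTER_CUBIC))
E
```

```text
t 7.5 pos [506.6 242.9   8.9] jig [-13.6  33. ] f [-2.4 -1.6  1.4] 
 dp [-0.0126, 0.0, -0.0001] dr [0.0001, 0.0001, -0.0033]
```

View pics/w3.png

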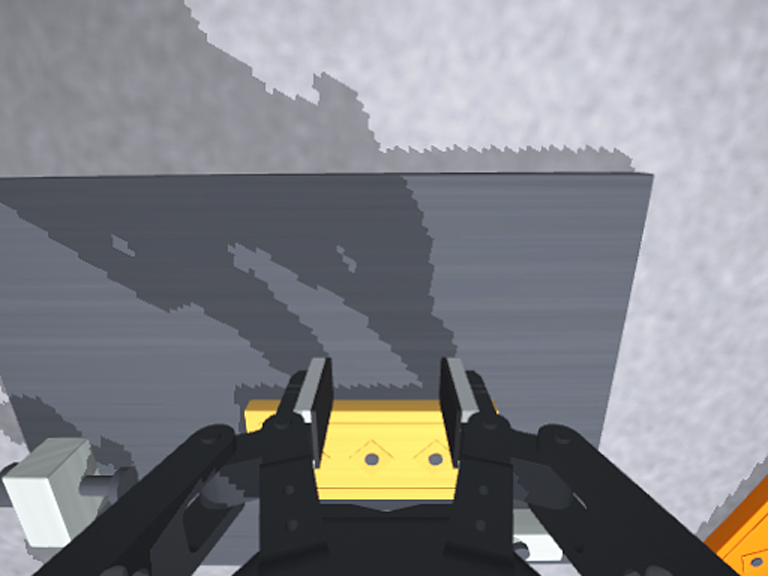

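```bash
python3 - <<'E'
from h import *
c=dict(np.load("pics/w3.npz"))
q=lambda x,y,z:w2j(p2w(c,((x-.25)/1.5,(y-.25)/1.5),z))
print("die near edge bottom/top",q(248,401,10),q(248,410,18),"corner right",q(497,403,10),"base edge",q(300,175,10),"far edge",q(330,500,18))
E
```

```text
die near edge bottom/top [ -2.17632199 -22.56950494] [ -3.5314661 -19.8452598] corner right [-1.0262971  79.46357549] base edge [-91.11593786   5.20627283] far edge [42.06923565  9.90059317]
```

Call:
apply_moves:
  motion:
    - {"dp": [-0.004, 0, 0], "dr": [0, 0, 0], "hand": 50}
    - {"dp": [-0.007, 0, 0], "dr": [0, 0, 0], "hand": 50}
    - {"dp": [-0.009, 0, 0], "dr": [0, 0, 0], "hand": 50}
    - {"dp": [-0.01, 0, 0], "dr": [0, 0, 0], "hand": 50}

```text
time_s: 8.05
ee_pos: [516.4, 244.6, 8.9]
tcp_rot: [[-0.986, -0.168, 0.0], [-0.168, 0.986, 0.0], [-0.0, 0.0, -1.0]]
ft_force: [-4.4, -0.6, 1.7]
opening: 42.8
```

Call:
apply_moves:
  motion:
    - {"dp": [-0.001, 0, 0], "dr": [0, 0, 0], "hand": 50}
    - {"dp": [-0.002, 0, 0], "dr": [0, 0, 0], "hand": 50}

```text
time_s: 8.3
ee_pos: [518.4, 244.9, 8.9]
tcp_rot: [[-0.986, -0.168, -0.0], [-0.168, 0.986, 0.0], [0.0, 0.0, -1.0]]
ft_force: [-2.9, -1.0, 1.0]
opening: 42.5
```

Call:
apply_moves:
  motion:
    - {"dp": [-0.001, 0, 0], "dr": [0, 0, 0], "hand": 50}
    - {"dp": [-0.001, 0, 0], "dr": [0, 0, 0], "hand": 50}

```text
time_s: 8.55
ee_pos: [519.6, 245.1, 9.0]
tcp_rot: [[-0.986, -0.168, 0.0], [-0.168, 0.986, 0.0], [-0.0, 0.0, -1.0]]
ft_force: [-1.7, 0.6, 0.3]
opening: 43.1
```

Call:
apply_moves:
  motion:
    - {"dp": [-0.001, 0, 0], "dr": [0, 0, 0], "hand": 50}
    - {"dp": [-0.001, 0, 0], "dr": [0, 0, 0], "hand": 50}

```text
time_s: 8.8
ee_pos: [520.1, 245.2, 8.9]
tcp_rot: [[-0.986, -0.168, -0.001], [-0.168, 0.986, -0.0], [0.001, 0.0, -1.0]]
ft_force: [-5.0, -0.8, 3.8]
opening: 42.4
```

Call:
apply_moves:
  motion:
    - {"dp": [-0.001, 0, 0], "dr": [0, 0, 0], "hand": 50}
    - {"dp": [-0.001, 0, 0], "dr": [0, 0, 0], "hand": 50}

```text
time_s: 9.05
ee_pos: [520.2, 245.2, 8.8]
tcp_rot: [[-0.986, -0.168, -0.002], [-0.168, 0.986, -0.0], [0.002, 0.0, -1.0]]
ft_force: [-8.7, -2.6, 6.8]
opening: 43.0
```

Call:
apply_moves:
  motion:
    - {"dp": [-0.001, 0, 0], "dr": [0, 0, 0], "hand": 50}
    - {"dp": [-0.0025, 0, 0], "dr": [0, 0, 0], "hand": 50}

```text
time_s: 9.3
ee_pos: [520.4, 245.1, 8.7]
tcp_rot: [[-0.986, -0.169, -0.006], [-0.169, 0.986, -0.001], [0.006, 0.0, -1.0]]
ft_force: [-24.5, -3.8, 18.9]
opening: 42.6
```

```bash
python3 - <<'E'
from h import *
from cell import *
s=sense();plan(s,j2w((-1,33),9),JY+np.pi);print(s["ft_torque"])
c=camera("top");np.savez("pics/t2.npz",**c)
hsv=cv2.cvtColor(c["frame"],cv2.COLOR_RGB2HSV);H,S,V=[hsv[...,i].astype(int) for i in range(3)]
print("brass",blobs(c,(H>15)&(H<28)&(S>120)&(V>90),18,200))
E
```

```text
t 9.3 pos [520.4 245.1   8.7] jig [ 0.5 32.8] f [-24.5  -3.8  18.9] 
 dp [0.0015, 0.0002, -0.0003] dr [0.0001, -0.0063, -0.0026]
[-0.76864478  4.71492886  0.07849039]
brass [([687.0, -1.1], 1.5965, 57.5, 34.0, [292.0, 121.0])]
```

Call:
apply_moves:
  motion:
    - {"dp": [0.004, 0, 0], "dr": [0, -0.006, 0], "hand": 50}
    - {"dp": [0.012, 0, -0.005], "dr": [0, -0.006, 0], "hand": 50}
    - {"dp": [0.012, 0, -0.035], "dr": [0, -0.006, 0], "hand": 20}
    - {"dp": [0.012, 0.03, -0.05], "dr": [0, -0.006, 0], "hand": 0}
    - {"dp": [-0.01, 0.06, -0.05], "dr": [0, -0.006, 0], "hand": 0}
    - {"dp": [-0.032, 0.079, -0.05], "dr": [0, -0.006, 0], "hand": 0}
    - {"dp": [-0.032, 0.079, -0.04], "dr": [0, -0.006, 0], "hand": 0}
    - {"dp": [-0.032, 0.079, -0.025], "dr": [0, -0.006, 0], "hand": 0}
    - {"dp": [-0.032, 0.079, -0.02], "dr": [0, -0.006, 0], "hand": 0}

```text
time_s: 10.48
ee_pos: [537.5, 327.2, 27.0]
tcp_rot: [[-0.986, -0.168, -0.003], [-0.168, 0.986, -0.001], [0.003, -0.001, -1.0]]
ft_force: [0.6, 0.1, -0.5]
opening: 0.2
```

```bash
sed -i 's/JY=0.172/JY=0.170/' h.py; python3 - <<'E'
from h import *
from cell import *
s=sense();plan(s,j2w((32.5+1.2,110),13),JY+np.pi);print(s["opening"])
for n in("top","wrist"):
    c=camera(n);np.savez(f"pics/{n}4.npz",**c)
    hsv=cv2.cvtColor(c["frame"],cv2.COLOR_RGB2HSV);H,S,V=[hsv[...,i].astype(int) for i in range(3)]
    for b in blobs(c,(H>15)&(H<28)&(S>120)&(V>90),18,150): print(n,b,w2j(b[0]))
    cv2.imwrite(f"pics/{n}4.png",cv2.resize(c["frame"][:,:,::-1],(768,576),interpolation=cv2.INTER_CUBIC))
E
```

```text
t 10.47 pos [537.5 327.2  27. ] jig [ 31.1 110.9] f [ 0.6  0.1 -0.5] 
 dp [-0.0026, -0.0009, 0.014] dr [-0.0008, -0.0027, -0.001]
0.1542375099399772
top ([687.0, -1.1], 1.5966, 57.5, 34.0, [292.0, 121.0]) [ 122.90219515 -238.0240543 ]
top ([553.0, 244.8], 1.7451, 101.6, 46.0, [189.0, 175.0]) [32.43577602 27.00167465]
wrist ([552.0, 246.6], 1.7454, 101.0, 47.1, [127.0, 241.0]) [31.75471948 28.94490958]
wrist ([557.8, 442.1], 2.8839, 59.1, 41.0, [418.0, 289.0]) [ 70.54626037 220.64547389]
```

View pics/wrist4.png

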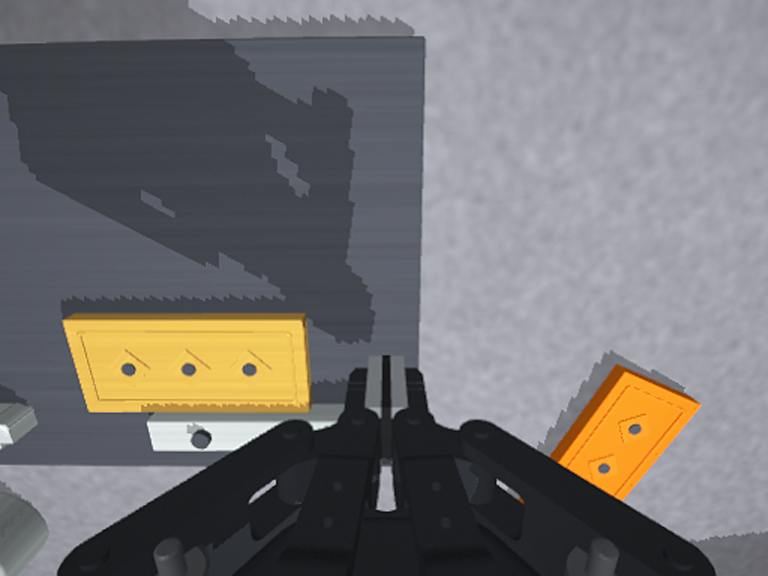

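Call:
apply_moves:
  motion:
    - {"dp": [-0.0015, 0, 0.007], "dr": [-0.001, -0.003, 0.002], "hand": 0}
    - {"dp": [-0.0015, 0, 0.012], "dr": [-0.001, -0.003, 0.002], "hand": 0}
    - {"dp": [-0.0015, -0.005, 0.014], "dr": [-0.001, -0.003, 0.002], "hand": 0}
    - {"dp": [-0.0015, -0.012, 0.014], "dr": [-0.001, -0.003, 0.002], "hand": 0}
    - {"dp": [-0.0015, -0.018, 0.014], "dr": [-0.001, -0.003, 0.002], "hand": 0}
    - {"dp": [-0.0015, -0.024, 0.014], "dr": [-0.001, -0.003, 0.002], "hand": 0}
    - {"dp": [-0.0015, -0.03, 0.014], "dr": [-0.001, -0.003, 0.002], "hand": 0}
    - {"dp": [-0.0015, -0.036, 0.014], "dr": [-0.001, -0.003, 0.002], "hand": 0}

```text
time_s: 11.58
ee_pos: [545.6, 292.2, 13.8]
tcp_rot: [[-0.986, -0.166, 0.001], [-0.166, 0.986, 0.001], [-0.001, 0.001, -1.0]]
ft_force: [-0.6, 1.9, 0.9]
opening: 0.4
```

```bash
python3 - <<'E'
from h import *
from cell import *
s=sense();plan(s,j2w((32.5,50),13),JY+np.pi)
c=camera("top")
hsv=cv2.cvtColor(c["frame"],cv2.COLOR_RGB2HSV);H,S,V=[hsv[...,i].astype(int) for i in range(3)]
for b in blobs(c,(H>15)&(H<28)&(S>120)&(V>90),18,150): print(b,w2j(b[0]))
E
```

```text
t 11.57 pos [545.6 292.2  13.8] jig [33.2 74.9] f [-0.6  1.9  0.9] 
 dp [0.0006, -0.0249, 0.0008] dr [0.0011, 0.0012, -0.0029]
([687.0, -1.1], 1.5966, 57.5, 34.0, [292.0, 121.0]) [ 122.90219515 -238.0240543 ]
([555.7, 229.3], 1.7382, 87.3, 46.2, [197.0, 174.0]) [32.47452848 11.26831842]
```

Call:
apply_moves:
  motion:
    - {"dp": [0.0005, -0.006, 0], "dr": [0, 0, -0.003], "hand": 0}
    - {"dp": [0.0005, -0.012, 0], "dr": [0, 0, -0.003], "hand": 0}
    - {"dp": [0.0005, -0.018, 0], "dr": [0, 0, -0.003], "hand": 0}
    - {"dp": [0.0005, -0.024, 0], "dr": [0, 0, -0.003], "hand": 0}
    - {"dp": [0.0005, -0.03, 0], "dr": [0, 0, -0.003], "hand": 0}
    - {"dp": [0.0005, -0.035, 0], "dr": [0, 0, -0.003], "hand": 0}
    - {"dp": [0.0005, -0.038, 0], "dr": [0, 0, -0.003], "hand": 0}

```text
time_s: 12.5
ee_pos: [551.6, 253.7, 13.8]
tcp_rot: [[-0.986, -0.169, 0.001], [-0.169, 0.986, 0.001], [-0.001, 0.001, -1.0]]
ft_force: [-0.9, 3.0, 0.5]
opening: 0.1
```

Call:
apply_moves:
  motion:
    - {"dp": [0, -0.001, 0], "dr": [0, 0, 0], "hand": 0}
    - {"dp": [0, -0.002, 0], "dr": [0, 0, 0], "hand": 0}

```text
time_s: 12.75
ee_pos: [552.0, 251.7, 13.8]
tcp_rot: [[-0.986, -0.169, 0.001], [-0.169, 0.986, 0.001], [-0.001, 0.001, -1.0]]
ft_force: [-0.3, 3.3, 0.5]
opening: -0.2
```

Call:
apply_moves:
  motion:
    - {"dp": [0, -0.001, 0], "dr": [0, 0, 0], "hand": 0}
    - {"dp": [0, -0.002, 0], "dr": [0, 0, 0], "hand": 0}

```text
time_s: 13.0
ee_pos: [552.3, 249.8, 13.8]
tcp_rot: [[-0.986, -0.169, 0.001], [-0.169, 0.986, 0.001], [-0.001, 0.001, -1.0]]
ft_force: [-0.1, 2.5, 0.4]
opening: -0.2
```

```bash
python3 - <<'E'
from h import *
from cell import *
s=sense();plan(s,j2w((32.5,50),13),JY+np.pi)
c=camera("top")
hsv=cv2.cvtColor(c["frame"],cv2.COLOR_RGB2HSV);H,S,V=[hsv[...,i].astype(int) for i in range(3)]
for b in blobs(c,(H>15)&(H<28)&(S>120)&(V>90),18,150): print(b,w2j(b[0]))
E
```

```text
t 13.0 pos [552.3 249.8  13.8] jig [32.6 32. ] f [-0.1  2.5  0.4] 
 dp [0.0001, 0.018, 0.0008] dr [0.0008, 0.0012, -0.0002]
([687.0, -1.1], 1.5966, 57.5, 34.0, [292.0, 121.0]) [ 122.90219515 -238.0240543 ]
([563.4, 179.5], 1.7383, 72.0, 45.5, [217.0, 171.0]) [ 31.6382502  -39.11650706]
```

Call:
apply_moves:
  motion:
    - {"dp": [0, -0.0005, 0], "dr": [0, 0, 0], "hand": 0}
    - {"dp": [0, -0.001, 0], "dr": [0, 0, 0], "hand": 0}

```text
time_s: 13.3
ee_pos: [552.5, 248.7, 13.8]
tcp_rot: [[-0.986, -0.169, 0.001], [-0.169, 0.986, 0.001], [-0.001, 0.001, -1.0]]
ft_force: [-0.5, 2.4, 0.3]
opening: -0.1
```

Call:
apply_moves:
  motion:
    - {"dp": [0, -0.0005, 0], "dr": [0, 0, 0], "hand": 0}
    - {"dp": [0, -0.001, 0], "dr": [0, 0, 0], "hand": 0}

```text
time_s: 13.55
ee_pos: [552.6, 247.9, 13.8]
tcp_rot: [[-0.986, -0.169, 0.001], [-0.169, 0.986, 0.002], [-0.001, 0.001, -1.0]]
ft_force: [-1.4, 6.6, 0.2]
opening: 0.2
```

Call:
apply_moves:
  motion:
    - {"dp": [0, -0.0005, 0], "dr": [0, 0, 0], "hand": 0}
    - {"dp": [0, -0.001, 0], "dr": [0, 0, 0], "hand": 0}

```text
time_s: 13.8
ee_pos: [552.6, 247.8, 13.8]
tcp_rot: [[-0.986, -0.17, 0.001], [-0.17, 0.986, 0.003], [-0.001, 0.003, -1.0]]
ft_force: [-1.4, 11.0, -0.8]
opening: 0.3
```

```bash
python3 - <<'E'
from h import *
from cell import *
c=camera("wrist");np.savez("pics/w5.npz",**c)
hsv=cv2.cvtColor(c["frame"],cv2.COLOR_RGB2HSV);H,S,V=[hsv[...,i].astype(int) for i in range(3)]
for b in blobs(c,(H>15)&(H<28)&(S>120)&(V>90),18,150): print(b,w2j(b[0]))
cv2.imwrite("pics/w5.png",cv2.resize(c["frame"][190:340,0:300,::-1],None,fx=2.66,fy=2.66,interpolation=cv2.INTER_CUBIC))
E
```

```text
([560.4, 193.2], 1.7417, 99.6, 47.6, [157.0, 247.0]) [ 30.99929408 -25.1064487 ]
([590.3, 427.3], 2.8876, 59.1, 41.2, [491.0, 343.0]) [100.07386653 200.56039299]
```

View pics/w5.png

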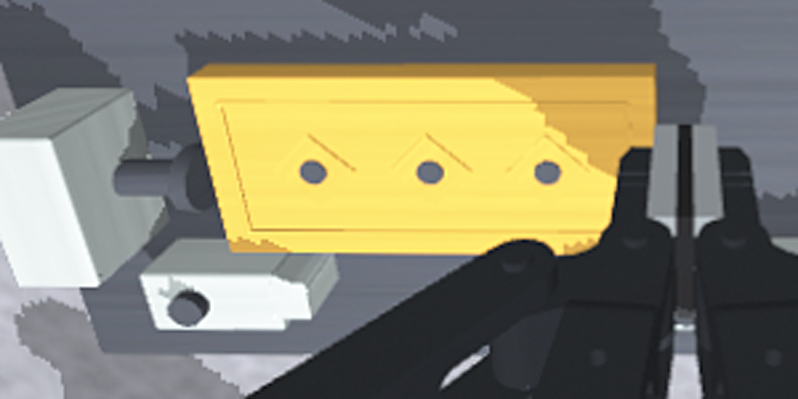

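Call:
apply_moves:
  motion:
    - {"dp": [0, 0.006, 0], "dr": [0, 0, 0], "hand": 0}
    - {"dp": [0, 0.01, -0.02], "dr": [0, 0, 0], "hand": 0}
    - {"dp": [0.01, 0.01, -0.04], "dr": [0, 0, 0], "hand": 30}
    - {"dp": [0.03, -0.03, -0.04], "dr": [0, 0, 0], "hand": 50}
    - {"dp": [0.049, -0.056, -0.04], "dr": [0, 0, 0], "hand": 50}
    - {"dp": [0.049, -0.056, -0.03], "dr": [0, 0, 0], "hand": 50}
    - {"dp": [0.049, -0.056, -0.01], "dr": [0, 0, 0], "hand": 50}
    - {"dp": [0.049, -0.056, 0.002], "dr": [0, 0, 0], "hand": 50}
    - {"dp": [0.049, -0.056, 0.0045], "dr": [0, 0, 0], "hand": 50}
    - {"dp": [0.049, -0.056, 0.0045], "dr": [0, 0, 0], "hand": 50}

```text
time_s: 15.1
ee_pos: [514.0, 184.6, 9.3]
tcp_rot: [[-0.985, -0.17, 0.001], [-0.17, 0.985, 0.003], [-0.001, 0.003, -1.0]]
ft_force: [-1.1, -0.6, 1.7]
opening: 42.7
```

```bash
python3 - <<'E'
from h import *
from cell import *
s=sense();plan(s,j2w((-1,-26),9),JY+.002+np.pi);print(s["opening"])
E
```

```text
t 15.1 pos [514.  184.6   9.3] jig [-16.2 -25.7] f [-1.1 -0.6  1.7] 
 dp [-0.0152, -0.0003, 0.0003] dr [0.0032, 0.0012, -0.0013]
42.71777605273322
```

Call:
apply_moves:
  motion:
    - {"dp": [-0.005, 0, 0], "dr": [0.003, 0.001, 0], "hand": 50}
    - {"dp": [-0.011, 0, 0], "dr": [0.003, 0.001, 0], "hand": 50}
    - {"dp": [-0.015, 0, 0], "dr": [0.003, 0.001, 0], "hand": 50}
    - {"dp": [-0.0165, 0, 0], "dr": [0.003, 0.001, 0], "hand": 50}
    - {"dp": [-0.0175, 0, 0], "dr": [0.003, 0.001, 0], "hand": 50}

```text
time_s: 15.72
ee_pos: [530.4, 187.4, 9.2]
tcp_rot: [[-0.985, -0.17, -0.001], [-0.17, 0.985, 0.0], [0.001, 0.0, -1.0]]
ft_force: [-8.6, -1.9, 5.3]
opening: 42.7
```

Call:
apply_moves:
  motion:
    - {"dp": [-0.0005, 0, 0], "dr": [0, 0, 0], "hand": 50}
    - {"dp": [-0.001, 0, 0], "dr": [0, 0, 0], "hand": 50}

```text
time_s: 15.98
ee_pos: [530.4, 187.4, 9.0]
tcp_rot: [[-0.985, -0.17, -0.003], [-0.17, 0.985, -0.0], [0.003, 0.0, -1.0]]
ft_force: [-9.8, -0.6, 7.8]
opening: 42.7
```

```bash
python3 - <<'E'
from h import *
from cell import *
s=sense();plan(s,j2w((-1,-26),9),JY+.002+np.pi);print(s["ft_torque"])
E
```

```text
t 15.97 pos [530.4 187.4   9. ] jig [  0.5 -25.8] f [-9.8 -0.6  7.8] 
 dp [0.0015, -0.0002, -0.0] dr [0.0003, -0.0032, -0.0012]
[-0.24423442  1.89703448 -0.02780881]
```

Call:
apply_moves:
  motion:
    - {"dp": [-0.0012, -0.0007, 0], "dr": [0, 0, 0], "hand": 50}
    - {"dp": [-0.0012, -0.0015, 0], "dr": [0, 0, 0], "hand": 50}
    - {"dp": [-0.0012, -0.002, 0], "dr": [0, 0, 0], "hand": 50}

```text
time_s: 16.35
ee_pos: [530.7, 186.0, 8.6]
tcp_rot: [[-0.985, -0.171, -0.006], [-0.171, 0.985, 0.001], [0.005, 0.002, -1.0]]
ft_force: [-8.9, 3.6, 1.6]
opening: 42.7
```

```bash
python3 - <<'E'
from h import *
from cell import *
s=sense();plan(s,j2w((-1,-26),9),JY+.002+np.pi);print(s["ft_torque"])
c=camera("top")
hsv=cv2.cvtColor(c["frame"],cv2.COLOR_RGB2HSV);H,S,V=[hsv[...,i].astype(int) for i in range(3)]
for b in blobs(c,(H>15)&(H<28)&(S>120)&(V>90),18,150): print(b,w2j(b[0]))
E
```

```text
t 16.35 pos [530.7 186.    8.6] jig [  0.5 -27.2] f [-8.9  3.6  1.6] 
 dp [0.0015, 0.0012, -0.0003] dr [0.0016, -0.0054, -0.0006]
[0.86232578 1.63353908 0.08436902]
([687.0, -1.1], 1.5966, 57.5, 34.0, [292.0, 121.0]) [ 122.90219515 -238.0240543 ]
([580.0, 441.5], 2.8841, 96.2, 43.0, [106.0, 161.0]) [ 92.32473279 216.29827488]
```

Call:
apply_moves:
  motion:
    - {"dp": [0.005, 0, 0], "dr": [0, -0.005, 0], "hand": 50}
    - {"dp": [0.014, 0, -0.02], "dr": [0, -0.005, 0], "hand": 50}
    - {"dp": [0.01, 0, -0.06], "dr": [0, -0.005, 0.15], "hand": 80}
    - {"dp": [0, 0.001, -0.08], "dr": [0, -0.005, 0.33], "hand": 80}
    - {"dp": [-0.01, 0.001, -0.1], "dr": [0, -0.005, 0.51], "hand": 80}
    - {"dp": [-0.02, 0.001, -0.11], "dr": [0, -0.005, 0.69], "hand": 80}
    - {"dp": [-0.032, 0.001, -0.11], "dr": [0, -0.005, 0.87], "hand": 80}
    - {"dp": [-0.032, 0.001, -0.11], "dr": [0, -0.005, 1.05], "hand": 80}
    - {"dp": [-0.032, 0.001, -0.11], "dr": [0, -0.005, 1.23], "hand": 80}
    - {"dp": [-0.032, 0.001, -0.11], "dr": [0, -0.005, 1.41], "hand": 80}

```text
time_s: 17.65
ee_pos: [562.6, 192.3, 120.1]
tcp_rot: [[-0.32, 0.947, -0.0], [0.947, 0.32, -0.002], [-0.001, -0.001, -1.0]]
ft_force: [-0.3, 0.4, 0.8]
opening: 68.6
```

```bash
python3 - <<'E'
from h import *
from cell import *
s=sense();plan(s,j2w((32.5,-26),60),JY+.002+np.pi/2);print(s["joints"].round(2))
for n in("top","wrist"):
    c=camera(n);np.savez(f"pics/{n}6.npz",**c)
    hsv=cv2.cvtColor(c["frame"],cv2.COLOR_RGB2HSV);H,S,V=[hsv[...,i].astype(int) for i in range(3)]
    for b in blobs(c,(H>15)&(H<28)&(S>120)&(V>90),18,150): print(n,b,w2j(b[0]))
E
```

```text
t 17.65 pos [562.6 192.3 120.1] jig [ 33.  -26.4] f [-0.3  0.4  0.8] 
 dp [0.0005, -0.0004, 0.0601] dr [-0.0007, 0.0014, 0.1542]
[ 0.33  0.45  0.01  1.14 -0.    1.57]
top ([687.0, -1.1], 1.5966, 57.5, 34.0, [292.0, 121.0]) [ 122.90219515 -238.0240543 ]
top ([580.2, 441.7], 2.887, 96.3, 42.9, [104.0, 163.0]) [ 92.55568621 216.46155536]
wrist ([563.1, 193.9], 1.7432, 100.7, 45.2, [258.0, 189.0]) [ 33.7788006  -24.87333171]
```

Call:
apply_moves:
  motion:
    - {"dp": [0.001, 0, 0.02], "dr": [0, 0.001, 0.154], "hand": 80}
    - {"dp": [0.001, 0, 0.05], "dr": [0, 0.001, 0.154], "hand": 80}
    - {"dp": [0.001, 0, 0.075], "dr": [0, 0.001, 0.154], "hand": 80}
    - {"dp": [0.001, 0, 0.09], "dr": [0, 0.001, 0.154], "hand": 80}
    - {"dp": [0.001, 0, 0.1], "dr": [0, 0.001, 0.154], "hand": 80}
    - {"dp": [0.001, 0, 0.105], "dr": [0, 0.001, 0.154], "hand": 80}

```text
time_s: 18.5
ee_pos: [562.5, 193.1, 15.1]
tcp_rot: [[-0.176, 0.984, -0.0], [0.984, 0.176, -0.0], [-0.0, -0.0, -1.0]]
ft_force: [-0.9, -0.7, 0.5]
opening: 68.5
```

```bash
python3 - <<'E'
from h import *
from cell import *
s=sense();plan(s,j2w((33.2,-25.4),8.3),JY+.002+np.pi/2)
c=camera("wrist")
cv2.imwrite("pics/w7.png",cv2.resize(c["frame"][:,:,::-1],(768,576),interpolation=cv2.INTER_CUBIC))
E
```

```text
t 18.5 pos [562.5 193.1  15.1] jig [ 33.  -25.5] f [-0.9 -0.7  0.5] 
 dp [0.0001, 0.0002, 0.0068] dr [-0.0003, 0.0003, 0.0044]
```

View pics/w7.png

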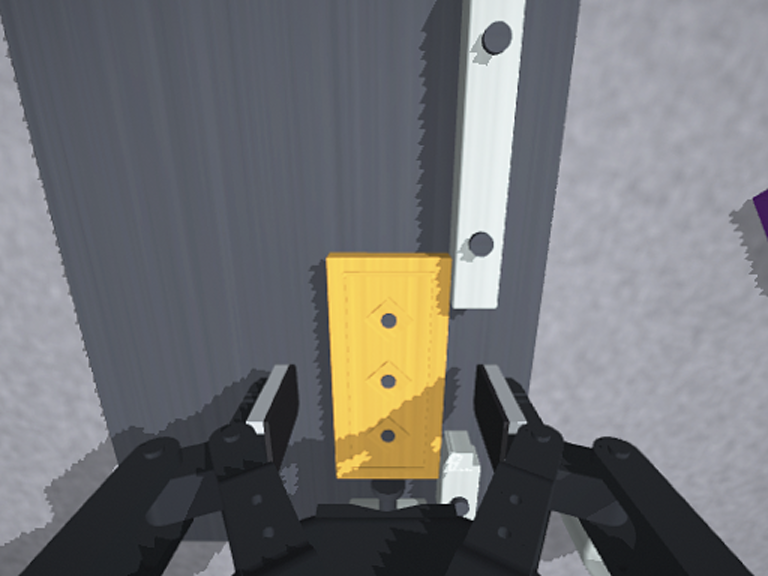

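Call:
apply_moves:
  motion:
    - {"dp": [0, 0, 0.004], "dr": [0, 0, 0.003], "hand": 80}
    - {"dp": [0, 0, 0.007], "dr": [0, 0, 0.003], "hand": 80}
    - {"dp": [0, 0, 0.007], "dr": [0, 0, 0.003], "hand": 65}
    - {"dp": [0, 0, 0.007], "dr": [0, 0, 0.003], "hand": 60}
    - {"dp": [0, 0, 0.007], "dr": [0, 0, 0.003], "hand": 57}

```text
time_s: 19.18
ee_pos: [562.4, 193.1, 7.7]
tcp_rot: [[-0.172, 0.985, -0.0], [0.985, 0.172, -0.0], [-0.0, -0.001, -1.0]]
ft_force: [0.3, 0.3, 0.5]
opening: 48.9
```

Call:
apply_moves:
  motion:
    - {"dp": [0, 0, 0], "dr": [0, 0, 0], "hand": 50}
    - {"dp": [0, 0, 0], "dr": [0, 0, 0], "hand": 40}
    - {"dp": [0, 0, 0], "dr": [0, 0, 0], "hand": 40}

```text
time_s: 19.55
ee_pos: [562.7, 193.2, 8.3]
tcp_rot: [[-0.172, 0.985, 0.0], [0.985, 0.172, -0.0], [-0.0, 0.0, -1.0]]
ft_force: [-0.9, -0.0, 6.4]
opening: 43.3
```

Call:
apply_moves:
  motion:
    - {"dp": [0, 0, 0], "dr": [0, 0, 0], "hand": 20}
    - {"dp": [0, 0, 0], "dr": [0, 0, 0], "hand": 20}
    - {"dp": [0, 0, 0], "dr": [0, 0, 0], "hand": 20}

```text
time_s: 19.92
ee_pos: [562.6, 193.2, 8.3]
tcp_rot: [[-0.172, 0.985, 0.0], [0.985, 0.172, -0.0], [-0.0, 0.0, -1.0]]
ft_force: [-1.0, 0.0, 2.9]
opening: 43.0
```

Call:
apply_moves:
  motion:
    - {"dp": [0, 0, -0.003], "dr": [0, 0, 0], "hand": 20}
    - {"dp": [0, 0, -0.007], "dr": [0, 0, 0], "hand": 20}
    - {"dp": [0, 0, -0.012], "dr": [0, 0, 0], "hand": 20}

```text
time_s: 20.3
ee_pos: [562.6, 193.1, 20.5]
tcp_rot: [[-0.172, 0.985, 0.0], [0.985, 0.172, -0.0], [-0.0, -0.0, -1.0]]
ft_force: [-0.0, 0.1, -4.3]
opening: 43.0
```

```bash
python3 - <<'E'
from h import *
from cell import *
s=sense();plan(s,j2w((33.2,-25.4),60),JY+.002+np.pi/2);print(s["opening"])
c=camera("wrist")
cv2.imwrite("pics/w8.png",cv2.resize(c["frame"][140:,60:452,::-1],None,fx=2,fy=2,interpolation=cv2.INTER_CUBIC))
hsv=cv2.cvtColor(c["frame"],cv2.COLOR_RGB2HSV);H,S,V=[hsv[...,i].astype(int) for i in range(3)]
for z in(18,30):
  for b in blobs(c,(H>15)&(H<28)&(S>120)&(V>90),z,150): print(z,b,w2j(b[0]))
E
```

```text
t 20.3 pos [562.6 193.1  20.5] jig [ 33.1 -25.5] f [-0.   0.1 -4.3] 
 dp [0.0001, 0.0001, -0.0395] dr [-0.0, 0.0003, 0.0012]
42.99408485742743
18 ([563.5, 187.2], 1.7466, 109.8, 49.0, [257.0, 246.0]) [ 33.03951276 -31.54442259]
30 ([562.2, 194.7], 1.7466, 100.7, 44.9, [257.0, 246.0]) [ 33.02712019 -23.93259978]
```

View pics/w8.png

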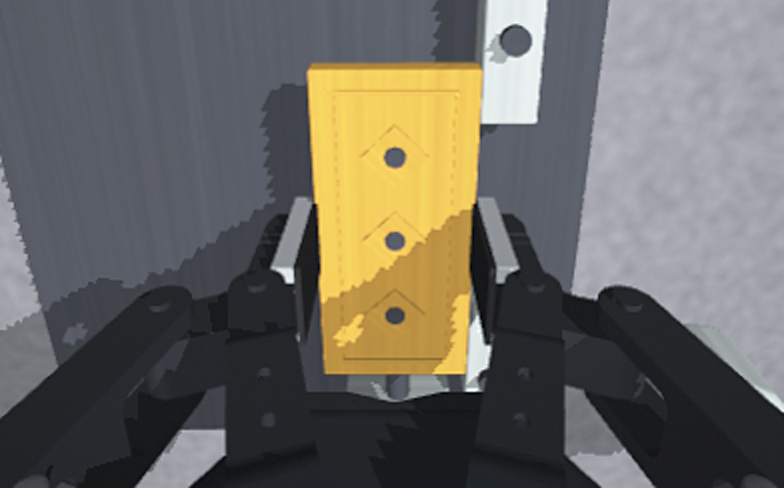

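Call:
apply_moves:
  motion:
    - {"dp": [0, 0, -0.015], "dr": [0, 0, 0], "hand": 20}
    - {"dp": [0, 0, -0.04], "dr": [0, 0, 0], "hand": 20}
    - {"dp": [0, 0, -0.07], "dr": [0, 0, 0], "hand": 20}
    - {"dp": [-0.02, -0.007, -0.095], "dr": [0, 0, 0.02], "hand": 20}
    - {"dp": [-0.05, -0.016, -0.1], "dr": [0, 0, 0.05], "hand": 20}
    - {"dp": [-0.09, -0.03, -0.1], "dr": [0, 0, 0.1], "hand": 20}
    - {"dp": [-0.135, -0.044, -0.1], "dr": [0, 0, 0.15], "hand": 20}
    - {"dp": [-0.18, -0.059, -0.1], "dr": [0, 0, 0.2], "hand": 20}
    - {"dp": [-0.225, -0.074, -0.1], "dr": [0, 0, 0.25], "hand": 20}
    - {"dp": [-0.265, -0.087, -0.1], "dr": [0, 0, 0.3], "hand": 20}

```text
time_s: 21.6
ee_pos: [522.6, -84.4, 122.4]
tcp_rot: [[0.128, 0.992, 0.002], [0.992, -0.128, -0.0], [-0.0, 0.002, -1.0]]
ft_force: [-0.5, -1.0, -2.6]
opening: 43.0
```

```bash
python3 - <<'E'
from h import *
from cell import *
s=sense();plan(s,(493.5,-282,110),1.2615);print(s["opening"])
E
```

```text
t 21.6 pos [522.6 -84.4 122.4] jig [ -53.2 -292.3] f [-0.5 -1.  -2.6] 
 dp [-0.1997, -0.0035, 0.0124] dr [0.0021, -0.0002, 0.1805]
43.018339025077715
```

Call:
apply_moves:
  motion:
    - {"dp": [-0.04, -0.001, 0.002], "dr": [0, 0, 0.04], "hand": 20}
    - {"dp": [-0.08, -0.002, 0.005], "dr": [0.001, 0, 0.08], "hand": 20}
    - {"dp": [-0.12, -0.002, 0.008], "dr": [0.002, 0, 0.12], "hand": 20}
    - {"dp": [-0.16, -0.003, 0.01], "dr": [0.002, 0, 0.16], "hand": 20}
    - {"dp": [-0.19, -0.0035, 0.012], "dr": [0.002, 0, 0.18], "hand": 20}
    - {"dp": [-0.2, -0.0035, 0.012], "dr": [0.002, 0, 0.1805], "hand": 20}
    - {"dp": [-0.2, -0.0035, 0.012], "dr": [0.002, 0, 0.1805], "hand": 20}
    - {"dp": [-0.2, -0.0035, 0.012], "dr": [0.002, 0, 0.1805], "hand": 20}

```text
time_s: 22.6
ee_pos: [493.7, -281.4, 110.8]
tcp_rot: [[0.303, 0.953, 0.0], [0.953, -0.303, 0.0], [0.0, 0.0, -1.0]]
ft_force: [-0.1, -0.4, -3.7]
opening: 43.0
```

```bash
python3 - <<'E'
from h import *
from cell import *
s=sense();print(s["tcp_rot"].round(4));plan(s,(493.5,-282,110),1.2615)
c=camera("wrist");np.savez("pics/w9.npz",**c);p=s["ee_pos"];Rt=s["tcp_rot"]
hsv=cv2.cvtColor(c["frame"],cv2.COLOR_RGB2HSV);H,S,V=[hsv[...,i].astype(int) for i in range(3)]
def show(n,bs):
    for b in bs:
        print(n,b,"tool",(Rt.T@(np.r_[b[0],p[2]]-p))[:2].round(2),"dyaw",round(b[1]-np.arctan2(Rt[1,0],Rt[0,0]),4))
show("die",blobs(c,(H>15)&(H<28)&(S>120)&(V>90),p[2]+9.7,400))
for t in(150,170,190): show("bed",blobs(c,(V>t)&(S<40),24,800))
show("green",blobs(c,cv2.morphologyEx(((H>45)&(H<90)&(S>80)).astype(np.uint8),cv2.MORPH_OPEN,np.ones((3,3))),14,800))
cv2.imwrite("pics/w9.png",cv2.resize(c["frame"][:,:,::-1],(768,576),interpolation=cv2.INTER_CUBIC))
E
```

```text
[[ 3.034e-01  9.529e-01  3.000e-04]
 [ 9.529e-01 -3.034e-01  3.000e-04]
 [ 4.000e-04  2.000e-04 -1.000e+00]]
t 22.6 pos [ 493.7 -281.4  110.8] jig [-115.  -481.6] f [-0.1 -0.4 -3.7] 
 dp [-0.0006, -0.0, 0.0008] dr [0.0002, -0.0004, 0.0011]
die ([493.8, -279.7], 1.2631, 100.4, 44.7, [257.0, 246.0]) tool [ 1.64 -0.43] dyaw 0.0005
bed ([526.9, -178.7], 1.2599, 94.4, 44.9, [258.0, 65.0]) tool [107.92   0.47] dyaw -0.0027
bed ([527.0, -178.8], 1.2638, 94.3, 44.3, [258.0, 64.0]) tool [107.86   0.6 ] dyaw 0.0012
bed ([526.8, -178.7], 1.2638, 94.3, 43.9, [258.0, 64.0]) tool [107.89   0.38] dyaw 0.0012
green ([523.5, -189.0], 1.2626, 122.4, 98.7, [258.0, 84.0]) tool [97.08  0.36] dyaw 0.0
```

View pics/w9.png

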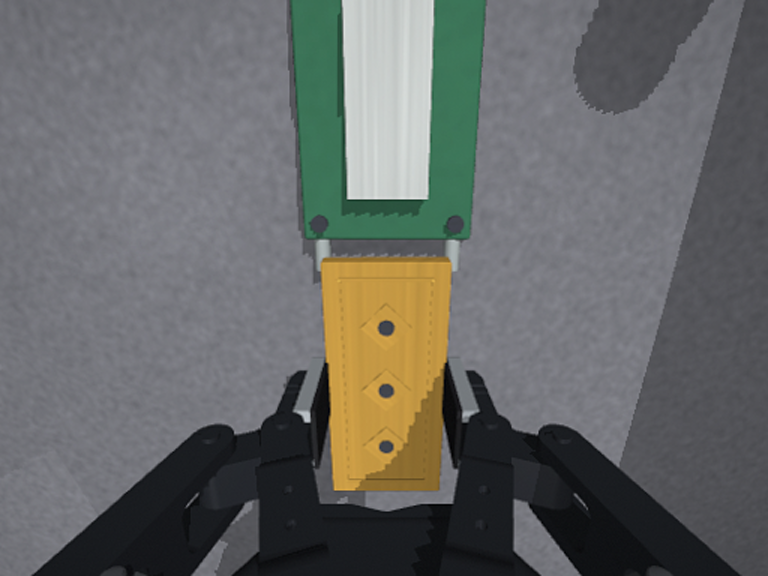

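Call:
apply_moves:
  motion:
    - {"dp": [0.03, 0, 0], "dr": [0, 0, 0], "hand": 20}
    - {"dp": [0.07, 0, 0], "dr": [0, 0, 0], "hand": 20}
    - {"dp": [0.1, 0, 0.01], "dr": [0, 0, 0], "hand": 20}
    - {"dp": [0.1099, 0.0002, 0.03], "dr": [0, 0, 0], "hand": 20}
    - {"dp": [0.1099, 0.0002, 0.05], "dr": [0, 0, 0], "hand": 20}
    - {"dp": [0.1099, 0.0002, 0.065], "dr": [0, 0, 0], "hand": 20}
    - {"dp": [0.1099, 0.0002, 0.076], "dr": [0, 0, 0], "hand": 20}
    - {"dp": [0.1099, 0.0002, 0.08], "dr": [0, 0, 0], "hand": 20}
    - {"dp": [0.1099, 0.0002, 0.08], "dr": [0, 0, 0], "hand": 20}

```text
time_s: 23.78
ee_pos: [527.4, -176.8, 30.9]
tcp_rot: [[0.303, 0.953, 0.0], [0.953, -0.303, 0.0], [0.0, 0.0, -1.0]]
ft_force: [0.1, -0.2, -3.2]
opening: 43.1
```

```bash
python3 - <<'E'
from h import *
from cell import *
s=sense();plan(s,(527.2,-176.8,22.3),1.2615)
p=s["ee_pos"];Rt=s["tcp_rot"];ims=[]
for n in("wrist","side","top"):
    c=camera(n);np.savez(f"pics/{n}10.npz",**c)
    u,v=w2p(c,[527,-177,30]).astype(int);r=75 if n=="wrist" else 30
    a=c["frame"][max(0,v-r):v+r,max(0,u-r):u+r,::-1];ims.append(cv2.resize(a,(264,264),interpolation=cv2.INTER_CUBIC))
    hsv=cv2.cvtColor(c["frame"],cv2.COLOR_RGB2HSV);H,S,V=[hsv[...,i].astype(int) for i in range(3)]
    for b in blobs(c,(H>15)&(H<28)&(S>120)&(V>60),p[2]+9.7,100): print(n,b,"tool",(Rt.T@(np.r_[b[0],p[2]]-p))[:2].round(2))
    if n=="wrist":
        for b in blobs(c,cv2.morphologyEx(((H>45)&(H<90)&(S>80)).astype(np.uint8),cv2.MORPH_OPEN,np.ones((3,3))),14,400): print("green",b,"tool",(Rt.T@(np.r_[b[0],p[2]]-p))[:2].round(2))
cv2.imwrite("pics/c10.png",cv2.hconcat(ims))
E
```

```text
t 23.77 pos [ 527.4 -176.8   30.9] jig [ -64.2 -384.2] f [ 0.1 -0.2 -3.2] 
 dp [-0.0001, -0.0002, 0.0086] dr [0.0004, -0.0003, 0.001]
wrist ([527.3, -175.3], 1.2642, 99.9, 44.8, [257.0, 246.0]) tool [ 1.4  -0.51]
green ([536.0, -150.1], 2.8315, 98.1, 95.6, [259.0, 170.0]) tool [28.05  0.14]
side ([529.0, -166.8], 1.3877, 97.0, 44.0, [277.0, 146.0]) tool [10.01 -1.47]
side ([669.1, 60.2], 1.5553, 59.6, 34.4, [216.0, 176.0]) tool [268.82  63.16]
side ([567.1, 484.4], 2.8946, 92.0, 41.6, [208.0, 283.0]) tool [ 642.08 -162.74]
top ([872.3, 644.7], 2.7524, 62.3, 45.0, [29.0, 41.0]) tool [887.42  79.44]
top ([788.1, 696.4], 3.1291, 75.2, 31.4, [6.0, 72.0]) tool [911.14 -16.48]
top ([682.0, 0.4], 1.5966, 56.4, 33.4, [292.0, 121.0]) tool [215.75  93.59]
top ([577.1, 434.7], 2.8821, 94.8, 42.4, [106.0, 161.0]) tool [ 597.75 -138.13]
top ([534.7, -150.3], 2.844, 44.4, 42.5, [355.0, 185.0]) tool [27.47 -1.04]
```

View pics/c10.png

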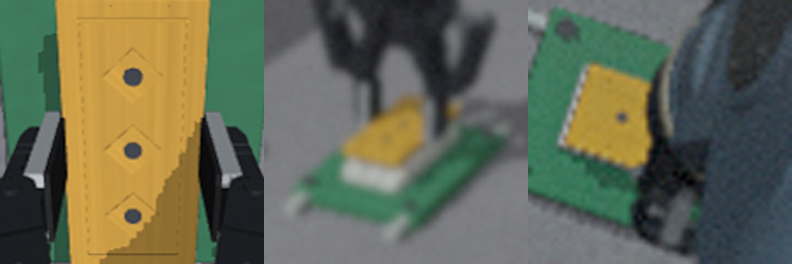

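Call:
apply_moves:
  motion:
    - {"dp": [-0.0005, 0.0005, 0.001], "dr": [0, 0, 0], "hand": 20}
    - {"dp": [-0.0005, 0.0005, 0.004], "dr": [0, 0, 0], "hand": 20}
    - {"dp": [-0.0005, 0.0005, 0.006], "dr": [0, 0, 0], "hand": 20}
    - {"dp": [-0.0005, 0.0005, 0.007], "dr": [0, 0, 0], "hand": 20}

```text
time_s: 24.42
ee_pos: [527.8, -177.4, 24.0]
tcp_rot: [[0.303, 0.953, 0.001], [0.953, -0.303, 0.0], [0.0, 0.001, -1.0]]
ft_force: [-0.4, -0.1, -3.7]
opening: 42.9
```

Call:
apply_moves:
  motion:
    - {"dp": [0, 0, 0.0005], "dr": [0, 0, 0], "hand": 20}
    - {"dp": [0, 0, 0.001], "dr": [0, 0, 0], "hand": 20}

```text
time_s: 24.68
ee_pos: [527.8, -177.5, 23.0]
tcp_rot: [[0.303, 0.953, 0.001], [0.953, -0.303, 0.0], [0.0, 0.001, -1.0]]
ft_force: [-0.5, 0.1, -3.7]
opening: 42.4
```

Call:
apply_moves:
  motion:
    - {"dp": [0, 0, 0.0005], "dr": [0, 0, 0], "hand": 20}
    - {"dp": [0, 0, 0.0008], "dr": [0, 0, 0], "hand": 20}

```text
time_s: 24.92
ee_pos: [527.8, -177.4, 22.3]
tcp_rot: [[0.303, 0.953, 0.001], [0.953, -0.303, 0.0], [0.0, 0.001, -1.0]]
ft_force: [-1.8, 0.4, 0.9]
opening: 42.9
```

Call:
apply_moves:
  motion:
    - {"dp": [0, 0, 0.0004], "dr": [0, 0, 0], "hand": 20}
    - {"dp": [0, 0, 0.0004], "dr": [0, 0, 0], "hand": 54}
    - {"dp": [0, 0, 0.0003], "dr": [0, 0, 0], "hand": 58}
    - {"dp": [0, 0, 0], "dr": [0, 0, 0], "hand": 66}
    - {"dp": [0, 0, 0], "dr": [0, 0, 0], "hand": 75}
    - {"dp": [0, 0, -0.005], "dr": [0, 0, 0], "hand": 75}
    - {"dp": [0, 0, -0.02], "dr": [0, 0, 0], "hand": 75}
    - {"dp": [0, 0, -0.05], "dr": [0, 0, 0], "hand": 75}
    - {"dp": [0, 0, -0.08], "dr": [0, 0, 0], "hand": 75}
    - {"dp": [0, 0, -0.09], "dr": [0, 0, 0], "hand": 75}

```text
time_s: 26.18
ee_pos: [528.9, -177.8, 114.9]
tcp_rot: [[0.303, 0.953, 0.004], [0.953, -0.303, -0.001], [0.0, 0.004, -1.0]]
ft_force: [0.2, 0.4, 0.1]
opening: 63.9
```

```bash
python3 - <<'E'
from h import *
from cell import *
s=sense();plan(s,(527.8,-177.4,22.3),1.2615)
p=s["ee_pos"];Rt=s["tcp_rot"]
c=camera("wrist");np.savez("pics/w11.npz",**c)
hsv=cv2.cvtColor(c["frame"],cv2.COLOR_RGB2HSV);H,S,V=[hsv[...,i].astype(int) for i in range(3)]
for n,m,z in(("die",(H>15)&(H<28)&(S>120)&(V>60),32),("green",cv2.morphologyEx(((H>45)&(H<90)&(S>80)).astype(np.uint8),cv2.MORPH_OPEN,np.ones((3,3))),14)):
    for b in blobs(c,m,z,400): print(n,b,"tool",(Rt.T@(np.r_[b[0],p[2]]-p))[:2].round(2))
u,v=w2p(c,[527.8,-177.4,32]).astype(int);print(u,v)
a=c["frame"][max(0,v-75):v+75,u-100:u+100,::-1];cv2.imwrite("pics/c11.png",cv2.resize(a,None,fx=3.9,fy=3.9,interpolation=cv2.INTER_CUBIC))
E
```

```text
t 26.18 pos [ 528.9 -177.8  114.9] jig [ -62.9 -385.5] f [0.2 0.4 0.1] 
 dp [0.0001, -0.0015, 0.0926] dr [0.0043, -0.0002, 0.0011]
die ([527.7, -176.7], 1.2643, 99.7, 45.0, [255.0, 196.0]) tool [ 0.72 -1.45]
green ([527.8, -175.6], 1.2624, 147.4, 98.4, [255.0, 178.0]) tool [ 1.8  -1.69]
255 201
```

View pics/c11.png

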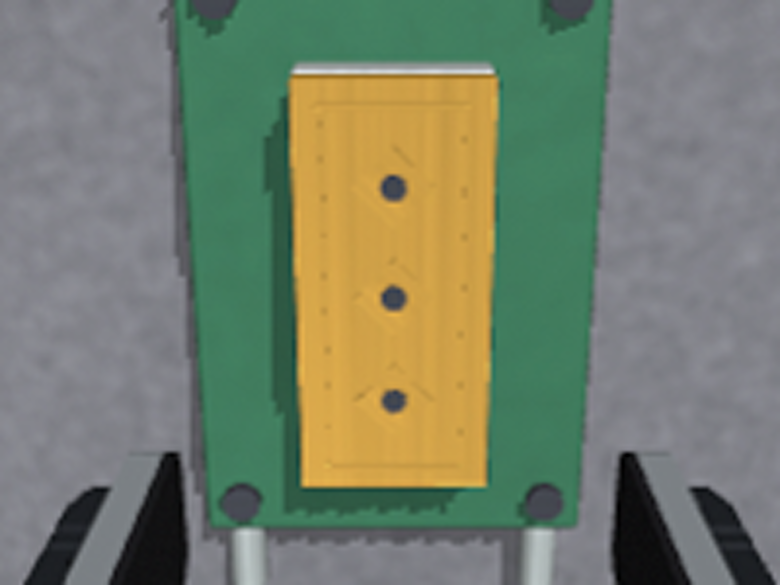

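```bash
python3 - <<'E'
from h import *
c=dict(np.load("pics/w11.npz"));f=c["frame"].astype(int)
p=np.array([528.9,-177.8,114.9]);tx=np.array([.3034,.9529]);ty=np.array([.9529,-.3034])
T=lambda u,v,z:(lambda d:(round(d@tx,2),round(d@ty,2)))(p2w(c,(u,v),z)[:2]-p[:2])
print("col profile +x end");
for v in range(139,150): print(v,f[v,240:270].mean(0).round(),T(255,v,32),T(255,v,24),T(255,v,14))
print("-x end")
for v in range(248,256): print(v,f[v,240:270].mean(0).round(),T(255,v,32),T(255,v,24))
print("carriage ends")
for v in list(range(116,128))+list(range(257,266)): print(v,f[v,245:265].mean(0).round(),T(255,v,14))
print("rows left")
for u in list(range(225,236))+list(range(276,287)): print(u,f[190:200,u].mean(0).round(),T(u,195,32),T(u,195,24))
E
```

```text
col profile +x end
139 [ 66. 126.  96.] (np.float64(55.47), np.float64(-1.82)) (np.float64(54.4), np.float64(-1.84)) (np.float64(53.06), np.float64(-1.87))
140 [ 63. 125.  94.] (np.float64(54.65), np.float64(-1.82)) (np.float64(53.55), np.float64(-1.84)) (np.float64(52.18), np.float64(-1.87))
141 [ 81. 129. 104.] (np.float64(53.83), np.float64(-1.82)) (np.float64(52.7), np.float64(-1.85)) (np.float64(51.29), np.float64(-1.87))
142 [133. 146. 140.] (np.float64(53.01), np.float64(-1.82)) (np.float64(51.85), np.float64(-1.85)) (np.float64(50.41), np.float64(-1.87))
143 [160. 163. 164.] (np.float64(52.18), np.float64(-1.83)) (np.float64(51.0), np.float64(-1.85)) (np.float64(49.52), np.float64(-1.88))
144 [206. 209. 208.] (np.float64(51.36), np.float64(-1.83)) (np.float64(50.14), np.float64(-1.85)) (np.float64(48.62), np.float64(-1.88))
145 [154. 116.  42.] (np.float64(50.53), np.float64(-1.83)) (np.float64(49.28), np.float64(-1.85)) (np.float64(47.73), np.float64(-1.88))
146 [199. 153.  66.] (np.float64(49.7), np.float64(-1.83)) (np.float64(48.43), np.float64(-1.85)) (np.float64(46.83), 
[... 3943 characters left out ...]
65), np.float64(20.08))
280 [190. 152.  70.] (np.float64(6.46), np.float64(20.24)) (np.float64(3.65), np.float64(21.0))
281 [126. 133.  83.] (np.float64(6.46), np.float64(21.13)) (np.float64(3.65), np.float64(21.92))
282 [ 58. 122.  95.] (np.float64(6.46), np.float64(22.01)) (np.float64(3.65), np.float64(22.84))
283 [ 63. 124.  94.] (np.float64(6.45), np.float64(22.9)) (np.float64(3.65), np.float64(23.75))
284 [ 64. 124.  94.] (np.float64(6.45), np.float64(23.78)) (np.float64(3.64), np.float64(24.67))
285 [ 65. 123.  93.] (np.float64(6.45), np.float64(24.67)) (np.float64(3.64), np.float64(25.59))
286 [ 65. 124.  94.] (np.float64(6.45), np.float64(25.56)) (np.float64(3.64), np.float64(26.51))
```

Call:
apply_moves:
  motion:
    - {"dp": [0, -0.0015, 0.02], "dr": [0.004, 0, 0], "hand": 75}
    - {"dp": [0, -0.0015, 0.05], "dr": [0.004, 0, 0], "hand": 75}
    - {"dp": [0, -0.0015, 0.075], "dr": [0.004, 0, 0], "hand": 75}
    - {"dp": [0, -0.0015, 0.087], "dr": [0.004, 0, 0], "hand": 75}
    - {"dp": [0, -0.0015, 0.091], "dr": [0.004, 0, 0], "hand": 75}
    - {"dp": [0, -0.0015, 0.092], "dr": [0.004, 0, 0], "hand": 75}

```text
time_s: 26.98
ee_pos: [528.1, -177.6, 23.4]
tcp_rot: [[0.303, 0.953, 0.001], [0.953, -0.303, -0.0], [0.0, 0.001, -1.0]]
ft_force: [0.4, -0.5, -0.3]
opening: 63.5
```

```bash
python3 - <<'E'
from h import *
from cell import *
s=sense();plan(s,(527.8,-177.4,22.3),1.263)
E
```

```text
t 26.98 pos [ 528.1 -177.6   23.4] jig [ -63.6 -385. ] f [ 0.4 -0.5 -0.3] 
 dp [0.0001, -0.0003, 0.0011] dr [0.0007, -0.0002, -0.0004]
```

Regripping, lifting 1.5 mm, and shifting 0.9 mm along the bed.

Call:
apply_moves:
  motion:
    - {"dp": [0.0001, -0.0003, 0.0009], "dr": [0.0007, 0, 0], "hand": 65}
    - {"dp": [0.0001, -0.0003, 0.0009], "dr": [0.0007, 0, 0], "hand": 58}
    - {"dp": [0.0001, -0.0003, 0.0009], "dr": [0.0007, 0, 0], "hand": 45}
    - {"dp": [0.0001, -0.0003, 0.0009], "dr": [0.0007, 0, 0], "hand": 20}
    - {"dp": [0.0001, -0.0003, 0.0009], "dr": [0.0007, 0, 0], "hand": 20}
    - {"dp": [0.0001, -0.0003, 0], "dr": [0.0007, 0, 0], "hand": 20}
    - {"dp": [0.0001, -0.0003, -0.0008], "dr": [0.0007, 0, 0], "hand": 20}

```text
time_s: 27.85
ee_pos: [527.7, -177.3, 24.1]
tcp_rot: [[0.303, 0.953, -0.0], [0.953, -0.303, 0.0], [0.0, -0.0, -1.0]]
ft_force: [1.1, 0.4, -3.2]
opening: 42.6
```

Call:
apply_moves:
  motion:
    - {"dp": [0.0005, 0, 0], "dr": [0, 0, 0], "hand": 20}
    - {"dp": [0.0009, 0, 0], "dr": [0, 0, 0], "hand": 20}
    - {"dp": [0.0009, 0, 0.0006], "dr": [0, 0, 0], "hand": 20}
    - {"dp": [0.0009, 0, 0.0012], "dr": [0, 0, 0], "hand": 20}
    - {"dp": [0.0009, 0, 0.0017], "dr": [0, 0, 0], "hand": 20}

```text
time_s: 28.48
ee_pos: [528.0, -176.4, 23.3]
tcp_rot: [[0.303, 0.953, 0.0], [0.953, -0.303, 0.0], [0.0, 0.0, -1.0]]
ft_force: [-8.3, 3.8, 21.9]
opening: 43.1
```

Call:
apply_moves:
  motion:
    - {"dp": [0, 0, 0], "dr": [0, 0, 0], "hand": 20}

```text
time_s: 28.6
ee_pos: [528.1, -176.4, 23.5]
tcp_rot: [[0.303, 0.953, 0.001], [0.953, -0.303, 0.0], [0.0, 0.001, -1.0]]
ft_force: [-0.1, 0.3, -3.3]
opening: 43.1
```

Call:
apply_moves:
  motion:
    - {"dp": [0, 0, 0], "dr": [0, 0, 0], "hand": 54}
    - {"dp": [0, 0, 0], "dr": [0, 0, 0], "hand": 58}
    - {"dp": [0, 0, 0], "dr": [0, 0, 0], "hand": 66}
    - {"dp": [0, 0, -0.003], "dr": [0, 0, 0], "hand": 75}
    - {"dp": [0, 0, -0.015], "dr": [0, 0, 0], "hand": 75}
    - {"dp": [0, 0, -0.04], "dr": [0, 0, 0], "hand": 75}
    - {"dp": [0, 0, -0.07], "dr": [0, 0, 0], "hand": 75}
    - {"dp": [0, 0, -0.09], "dr": [0, 0, 0], "hand": 75}
    - {"dp": [0, 0, -0.09], "dr": [0, 0, 0], "hand": 75}

```text
time_s: 29.72
ee_pos: [529.1, -176.8, 115.6]
tcp_rot: [[0.303, 0.953, 0.004], [0.953, -0.303, -0.001], [0.0, 0.004, -1.0]]
ft_force: [-0.5, -0.7, -0.2]
opening: 64.0
```

```bash
python3 - <<'E'
from h import *
from cell import *
s=sense();p=s["ee_pos"];tx=s["tcp_rot"][:2,0];ty=s["tcp_rot"][:2,1];print(s["time_s"],p,s["ft_force"])
c=camera("wrist");np.savez("pics/w12.npz",**c);f=c["frame"].astype(int)
hsv=cv2.cvtColor(c["frame"],cv2.COLOR_RGB2HSV);H,S,V=[hsv[...,i].astype(int) for i in range(3)]
for n,m,z in(("die",(H>15)&(H<28)&(S>120)&(V>60),32),("green",cv2.morphologyEx(((H>45)&(H<90)&(S>80)).astype(np.uint8),cv2.MORPH_OPEN,np.ones((3,3))),14)):
    for b in blobs(c,m,z,400): d=np.array(b[0])-p[:2];print(n,b,"tool",(d@tx).round(2),(d@ty).round(2))
for v in range(139,150): d=[(p2w(c,(255,v),z)[:2]-p[:2])@tx for z in(32,24,14)];print(v,f[v,240:270].mean(0).round(),np.round(d,2))
t=camera("top");np.savez("pics/t12.npz",**t)
hs=cv2.cvtColor(t["frame"],cv2.COLOR_RGB2HSV);H,S,V=[hs[...,i].astype(int) for i in range(3)]
for b in blobs(t,(H>15)&(H<28)&(S>120)&(V>90),18,100): print("top",b)
u,v=w2p(c,[527.8,-177.4,32]).astype(int)
cv2.imwrite("pics/c12.png",cv2.resize(c["frame"][max(0,v-75):v+75,u-100:u+100,::-1],None,fx=3.9,fy=3.9,interpolation=cv2.INTER_CUBIC))
E
```

```text
29.725 [ 529.11043564 -176.82618044  115.58156631] [-0.45890988 -0.68488894 -0.18315476]
die ([527.8, -175.9], 1.2639, 100.0, 45.0, [255.0, 196.0]) tool 0.49 -1.53
green ([527.7, -175.7], 1.2613, 148.1, 98.4, [255.0, 179.0]) tool 0.65 -1.69
139 [ 66. 126.  96.] [55.41 54.34 53.  ]
140 [ 66. 126.  96.] [54.58 53.49 52.12]
141 [ 63. 125.  94.] [53.76 52.64 51.23]
142 [ 81. 130. 105.] [52.94 51.78 50.34]
143 [134. 148. 144.] [52.11 50.93 49.45]
144 [139. 136. 132.] [51.28 50.07 48.55]
145 [160. 121.  47.] [50.45 49.21 47.65]
146 [201. 155.  68.] [49.62 48.35 46.76]
147 [207. 160.  71.] [48.79 47.48 45.86]
148 [206. 159.  71.] [47.95 46.62 44.95]
149 [206. 159.  71.] [47.11 45.75 44.05]
top ([687.0, -1.1], 1.5966, 57.5, 34.0, [292.0, 121.0])
top ([580.1, 441.9], 2.8821, 96.6, 43.7, [106.0, 161.0])
top ([533.2, -162.1], 1.2612, 65.1, 46.2, [358.0, 187.0])
```

```bash
python3 -c "
from cell import *
print(sense()['dq'].round(3));print(job_done())"
```

```text
[-0.002  0.013 -0.016 -0.004 -0.001 -0.   ]
the job is handed in; nothing more can be done
None
```

The brass die is lying on the press bed, the gripper is clear of it, and the job was handed in at about 30 s of the 67 s allowed. No verdict is reported.

**What I did**
- **Fence:** I slid the die flat to the fence with two fingers until the push rose to about 25 N. The near-zero twisting force showed it was bearing evenly.
- **Stop screw:** I pushed it along the fence to the screw, ending at 11 N, of which about 8.5 N reached the screw. I then pressed it against the fence again and nudged it towards the screw with about 4 N.
- **Transfer:** I gripped it near its middle through the fence gap, lifted it and laid it on the bed.
- **Correction:** The first placement left about 0.9 mm of bed showing at one end. I regripped the die, lifted it about 1.5 mm, shifted it 0.9 mm and released it again.

**Last checks**
- **Position:** In the wrist image the die is within about 0.2 mm of the carriage centre both ways, and the exposed strip of bed is gone.
- **Angle:** The die sits at 1.264 rad, against 1.261–1.263 for the bed and carriage.
- **Bystanders:** The small die measured the same before and after. I did not measure the weight and the jar again, but the arm never came near them.

**What disagreed or fell short**
- The top and wrist cameras differ by 1–2 mm, so I placed the die by comparing it with the bed in the same picture.
- The regripped die met the bed about 1 mm earlier than I expected, with a brief 22 N press.
- The picture limit blocked a final visual look, so the last check rests on pixel values alone.

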